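# Load, lock and start the tumble tester

### The arm

A 6-joint arm with a two-finger parallel gripper is mounted at the origin on the work surface. World frame = base frame: x ahead of the robot, y to its left, z up, the work surface at z = 0. Lengths are in m, angles in degrees, forces in N, time in s.
With the tool pointing down it reaches from about 0.375 to 0.9 m from the base axis. Payload 3.1 kg.
Tool frame: the origin (TCP) lies at the very end of the fingers, on their centre line; the grasp point (between the pads) lies behind it (bot.grip_depth is the z of the grasp point in the tool frame, in m); z points along the fingers, y is the direction in which the jaws open and shut (so a half turn about z gives the same grasp; the last joint's range is limited). The gripper opens to 87 mm and grips with 3 to 60 N. Pads are 19 mm wide; open, the fingers measure 117 mm over their backs; the gripper's body (75 mm by 190 mm) begins 51 mm behind the grasp point.
Start: joints at [62.997, 30.224, 82.088, -0, 67.689, -10.227], TCP at [0.18, 0.598, 0.223] pointing down, gripper open.
Joint ranges: [-176.69, 176.69], [-43.24, 126.21], [12.49, 139.97], [-82, 262], [0, 151.66], [-163.58, 163.58]. Speed limits (degrees/s): [159.86, 159.86, 180, 180, 180, 180].

### API

Orientations are given as a 3x3 rotation matrix whose columns are the frame's x, y, z axes.
In Python, from rig import bot, vision gives the robot as it stands. The module is installed in compiled form; this text tells all that it offers.
- The arm moves only by the shell command python3 -m jog 'ROWS'. ROWS is JSON, a list of rows, each a list of 3 entries, a list of its own where there are three numbers: the shift along the tool's x, y, z in mm, then the turn, a rotation vector about the tool's x, y, z in degrees, then the closure, from 0 (fully open) to 1 (shut). In form: [[[dx, dy, dz], [wx, wy, wz], fingers], ...]. A call has 1 to 12 rows; each row is the pose to reach, as a shift and turn from the pose commanded when the call began, along the tool's axes at that moment; what a row does not reach only later rows make up. A row lasts 1/12 s, in which the tool goes at most 41.7 mm and 7.16 degrees, less where a joint would pass 70% of its speed; a pose out of reach is approached as far as the arm can. A call with a gripper value outside its range is refused whole. The fingers move at their own pace and stop on an object; the grip force is fixed at half the most. Time passes only in rows, so rows that repeat a pose let the fingers close. It gives the time, the measured TCP pose, the force and the opening at its end, in the units of the state.
- bot.read_state(): the state, without advancing time (a new reading comes with each control period).
- vision.capture(name): name is "scene" or "top"; returns the picture (480x640x3 uint8, red, green, blue); there is no depth.
- vision.camera_info(name): a dict with "intrinsics" (3x3 intrinsics, pixels), "camera_from_world" (4x4, takes a point from world to camera coordinates). Camera axes: x right, y up, looking along -z (the intrinsics and any distortion apply to the point x, -y, -z); pixel columns grow to the right and rows downward; lengths in m; the calibration is good to about 2 mm. A picture is of the moment at which its call begins. camera_info takes no time and is no camera call.
- bot.hand_in(): hands the job in, once; it reports no verdict.
The state is a dict: "time_s": time; "joint_positions": joint angles; "qvel": joint speeds; "tau": joint torques, N m; "position": TCP position; "tcp_rot": TCP orientation; "force": force on the tool from outside, world axes, zero at the start; "moment": the same for the moment, N m; "opening": opening from 0.0 (shut) to 1.0 (fully open).
Only numpy, scipy, OpenCV 4.12 (cv2) and the standard library are available. Lean on these libraries where they do the work, as an engineer would, in place of code of your own. Each camera call takes 0.05 s, during which the arm holds its last target. There are 200 camera calls.

### The job

Use the aluminium scoop to move every red rubber ball from the yellow bin into the open tumble box. Then close the box's blue lid fully, drop the orange-headed lock pin all the way down through the lid's hole and the lug below it, press the green start button home and let go, and leave the scoop standing level on the blue mat. Get the balls out of the bin with the scoop, never with the gripper's fingers (a ball that has strayed outside the bin may be picked up), and leave the white-headed pin in its rack and the other things on the bench where they are.

Things in the scene. Friction and masses are not known exactly. Their poses are not given: they have to be found in the camera images.
- bin: Fixed yellow bin. Origin: middle of the underside; x along the bin, away from the robot. Inside x -120 to +136 mm, y -58 to +58 mm; walls 4 mm thick, 70 mm high. Floor level (top at z 4 mm) from x -80 to +48, then it slopes up at 14 degrees to the far wall. The balls lie on the level part; the sloping part is clear to set the scoop down, mouth towards the robot.
- bin_ramp (a point): Near end of the bin's level floor, at mid-width (x -80, z 4 mm of the bin; same axes): here a straight ramp rises towards the robot to z 38 mm at x -120 mm. A scoop's lip can be pushed along the floor to this line and a little up the ramp, to x -98. Upright guide plates slant across the near corners, from (x -88, y +-58) to (x -120, y +-29).
- ball1_center (a point): Centre of a red rubber ball, 40 mm in diameter, 35 g; it stops rolling soon on the flat but rolls down a slope above 8 degrees. 3 to 6 of the six balls are present, all in the bin at first; the others read None.
- ball2_center (a point): Centre of a red rubber ball, 40 mm in diameter, 35 g; it stops rolling soon on the flat but rolls down a slope above 8 degrees. 3 to 6 of the six balls are present, all in the bin at first; the others read None.
- ball3_center (a point): Centre of a red rubber ball, 40 mm in diameter, 35 g; it stops rolling soon on the flat but rolls down a slope above 8 degrees. 3 to 6 of the six balls are present, all in the bin at first; the others read None.
- ball4_center (a point): Centre of a red rubber ball, 40 mm in diameter, 35 g; it stops rolling soon on the flat but rolls down a slope above 8 degrees. 3 to 6 of the six balls are present, all in the bin at first; the others read None.
- ball5_center (a point): Centre of a red rubber ball, 40 mm in diameter, 35 g; it stops rolling soon on the flat but rolls down a slope above 8 degrees. 3 to 6 of the six balls are present, all in the bin at first; the others read None.
- ball6_center (a point): Centre of a red rubber ball, 40 mm in diameter, 35 g; it stops rolling soon on the flat but rolls down a slope above 8 degrees. 3 to 6 of the six balls are present, all in the bin at first; the others read None.
- mat: Fixed blue mat, 170 (x) x 160 (y) x 3 mm, the scoop's place. Origin: centre of the underside, x away from the robot.
- scoop_handle (a point): Centre of the scoop's black handle bar, 90 mm above the scoop's underside, over the middle of its floor. The bar runs across the scoop (along y), 92 mm long, 16 mm thick in x, 18 mm high, flat sided: pinch it front to back near its middle. The mouth is at -x, roughly facing the robot at the start; z is up when level.
- scoop_lip (a point): Middle of the front lip at the underside, 33 mm towards -x and 90 mm below the handle's centre; same axes. Aluminium scoop, 0.14 to 0.22 kg, bottom-heavy: floor 66 (x) x 92 (y) x 2 mm, back wall and side walls 40 mm high, 3 mm thick; the sides stand so high only along the rear 40 mm and 7 mm high along the front 26 mm. Mouth-up by 20 degrees it holds about 4 balls; mouth-down by 55 it empties.
- tumbler: Fixed white tumble box, open on top, 170 (x) x 180 (y) x 90 mm outside, walls and floor 5 mm. Origin: centre of the underside; x away from the robot, y to its left. A grey motor housing 100 x 120 mm and 85 mm high with the start button on top adjoins its near (-x) wall. The lid is hinged along the upper edge of the +y wall.
- lid (a joint): Blue lid's hinge angle in rad: 0 fully closed, 1.7 its stop; at the start it stands open at 1.45 to 1.65. A stiff hinge (friction 0.4 N m) holds it at any angle, so it must be pushed all the way: about 5 N at 150 mm from the hinge.
- lid_hinge (a point): Middle of the lid's hinge axis, at y +90, z +90.5 mm of the tumble box; the axis is this frame's x, and the frame does not turn with the lid. Closed, the lid lies towards -y: a plate 170 (x) x 180 (y) x 6 mm, its underside at axis height, then a steel tab 50 mm wide, 8 mm thick, out to 227 mm from the axis.
- lug_hole (a point): Centre of the top of the 16 mm through hole in the steel lug, 8 mm thick, on the -y wall of the tumble box, 88 mm above the bench; frame as the tumble box's, z up. The lid's steel tab has a like hole 204 mm from the hinge axis; with the lid closed the top of that hole lies 10.5 mm straight above this point. Nothing lies below.
- start (a joint): Green start button's travel in m: 0 released, 0.006 pressed home; springs back; 5 N presses it home.
- start_top (a point): Centre of the top of the green start button, 30 mm wide, on the grey motor housing; it is pressed straight down.
- pin_head (a point): Centre of the lock pin's orange head, a 26 x 26 mm block 36 mm high, sides along this frame's x and y. The 12 mm steel shank with tapered tip runs down to the tip 88 mm below this point; the head's underside is 18 mm below it; 60 g. It stands upright in one of the rack's two holes, 38 mm deep. Fully down, the head rests on the lid's tab.
- pin_tip (a point): Tip of the lock pin, on its axis, 88 mm below the head's centre; z along the pin to its head.
- gauge_head (a point): Centre of the head of a similar pin with a white head, which stays in the other hole of the grey rack (60 x 130 x 45 mm, holes 72 mm apart).
- weight: Loose steel weight, 44 mm wide, 70 mm high; leave it alone. Origin: centre of the underside, as for the next three.
- jar: Loose amber jar, 60 mm wide, 100 mm high; leave it alone.
- clipbox: Loose orange open box, 130 x 90 x 50 mm; leave it alone.
- cup: Loose white cup, 72 mm wide, 90 mm high; leave it alone.
Mind the look-alikes: they are no part of the job. Leave any turquoise look-alike of the part that bears scoop_handle alone.

How it is judged:
By the outcome, as a careful person would: the job done as asked, in the order asked, and still so for the second after the job is handed in, with the robot touching nothing.
Of ball1, ball2, ball3, ball4, ball5, ball6 only 3 to 6 are there at a start; the rules pass over those that are not, and their reading is None.
At some moment in a run one of scoop may be knocked a few centimetres aside while the robot is not near it.
Once in a run the grip may slacken for a moment while it holds something.
It also fails if it takes over 210 s, if anything falls off the work surface, if the arm or the gripper's body presses on something with over 40 N, if the wrist force passes 120 N, or if a joint passes its speed limit or range.

## Working session

There is one attempt and no reset: what is moved stays moved. The work goes in short steps, Python scripts to look and compute and a shell command to move; the robot and the scene stay as the last step left them, time stands still between calls to the robot, and variables do not carry over. Pictures are saved under pics/ and viewed, about 12 in all and at most 16, crops included, and the job is handed in when it is done.

```bash
mkdir -p pics; ls
python3 - <<'E'
from rig import bot, vision
import cv2, numpy as np
for n in ("scene","top"):
    im=vision.capture(n); cv2.imwrite(f"pics/{n}0.png",im[:,:,::-1])
    c=vision.camera_info(n); print(n,{k:np.round(v,4).tolist() if not isinstance(v,str) else v for k,v in c.items()})
s=bot.read_state(); print(s, bot.grip_depth)
E
```

```text
pics
scene {'intrinsics': [[615.7544, 0.0, 311.3104], [0.0, 615.7544, 227.5538], [0.0, 0.0, 1.0]], 'camera_from_world': [[-0.8364, 0.5482, 0.0048, 0.4781], [-0.3841, -0.5922, 0.7083, 0.1102], [0.3911, 0.5906, 0.7059, -1.6264], [0.0, 0.0, 0.0, 1.0]]}
top {'intrinsics': [[526.9143, 0.0, 314.4381], [0.0, 526.9143, 239.559], [0.0, 0.0, 1.0]], 'camera_from_world': [[0.0155, -0.9998, 0.01, -0.0535], [0.9907, 0.0167, 0.1352, -0.5618], [-0.1353, 0.0078, 0.9908, -1.0782], [0.0, 0.0, 0.0, 1.0]]}
{'time_s': 0.1, 'joint_positions': array([ 6.29976515e+01,  3.02751724e+01,  8.21490172e+01, -2.12586207e-03,
        6.76891843e+01, -1.02265212e+01]), 'qvel': array([-0.07204923, -0.19297985, -0.21257968, -0.05571412,  0.02065471,
        0.00540647]), 'tau': array([-5.42971175e-04, -4.40984738e+01, -1.77149552e+01,  6.34460896e-02,
        5.34635433e-02, -3.65231199e-05]), 'position': array([0.18006151, 0.59781055, 0.2216532 ]), 'tcp_rot': array([[-9.57445290e-01,  2.88613518e-01, -8.67820359e-04],
       [ 2.88614648e-01,  9.57443691e-01, -1.77862348e-03],
       [ 3.17554346e-04, -1.95340034e-03, -9.99998042e-01]]), 'force': array([ 0.04511063, -0.22289108, -0.3429746 ]), 'moment': array([-0.02084158, -0.04418839, -0.03260645]), 'opening': 1.0014777874747722} -0.0187
```

View pics/scene0.png

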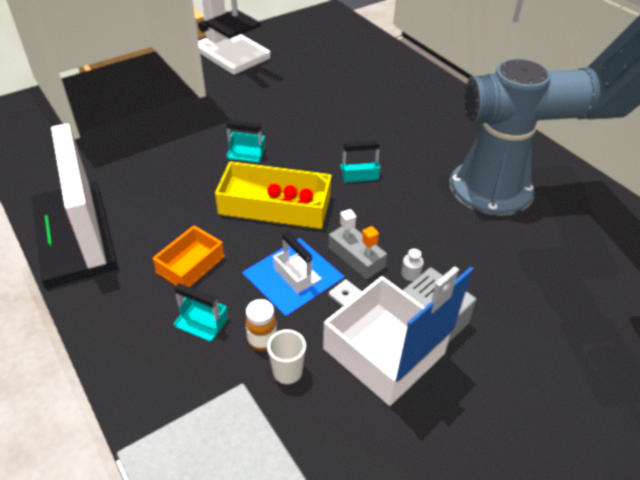

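View pics/top0.png

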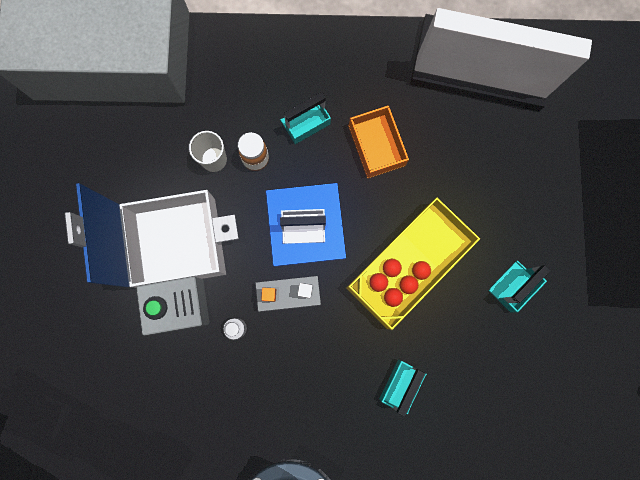

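The top view shows the yellow bin at about (412,265), turned about 45°, with five balls at (392,268), (378,282), (421,270), (409,285) and (394,297). The scoop's handle is on the mat at (303,216). The tumble box is around (172,238) with its lug hole at (225,229), and the orange pin is at (268,294). The button is at (153,308), and the small bottle at (234,328) is the weight. I'll measure these with calibration fits.

```bash
cat > h.py <<'E'
from rig import bot, vision
import cv2, numpy as np
from scipy.optimize import minimize
C={n:vision.camera_info(n) for n in("scene","top")}
def proj(n,P):
    P=np.atleast_2d(P); c=C[n]; T=np.array(c["camera_from_world"]); q=P@T[:3,:3].T+T[:3,3]
    q=q*[1,-1,-1]; q=q@np.array(c["intrinsics"]).T; return q[:,:2]/q[:,2:]
def ray(n,uv):
    c=C[n]; T=np.array(c["camera_from_world"]); d=np.linalg.inv(c["intrinsics"])@[uv[0],uv[1],1]
    d=T[:3,:3].T@(d*[1,-1,-1]); o=-T[:3,:3].T@T[:3,3]; return o,d
def unproj(n,uv,z):
    o,d=ray(n,uv); return o+d*(z-o[2])/d[2]
def tri(a,b):
    A=0;B=0
    for n,uv in(("scene",a),("top",b)):
        o,d=ray(n,uv); d=d/np.linalg.norm(d); M=np.eye(3)-np.outer(d,d); A=A+M;B=B+M@o
    return np.linalg.solve(A,B)
def Rz(t): c,s=np.cos(t),np.sin(t); return np.array([[c,-s,0],[s,c,0],[0,0,1]])
def grab(n,save=None):
    im=vision.capture(n)
    if save: cv2.imwrite(f"pics/{save}.png",im[:,:,::-1])
    return im
def mask(im,lo,hi,big=True,roi=None):
    m=cv2.inRange(cv2.cvtColor(np.ascontiguousarray(im),cv2.COLOR_RGB2HSV),lo,hi)
    if roi: k=np.zeros_like(m); k[roi[1]:roi[3],roi[0]:roi[2]]=1; m=m*k
    return m
def biggest(m):
    return max(cv2.findContours(m,cv2.RETR_EXTERNAL,cv2.CHAIN_APPROX_NONE)[0],key=cv2.contourArea)
def hullfit(obs,pts,p0):
    """obs: {cam: contour}; pts model points; p0 x,y,yaw -> fit hull IoU"""
    S=8
    R={}
    for n,c in obs.items():
        m=np.zeros((480*1,640*1),np.uint8); cv2.fillConvexPoly(m,cv2.convexHull(c),1); R[n]=m
    def cost(p):
        P=pts@Rz(p[2]).T+[p[0],p[1],0]; t=0
        for n,m in R.items():
            h=cv2.convexHull(proj(n,P).astype(np.float32)); o=np.zeros(m.shape,np.uint8)
            cv2.fillConvexPoly(o,np.round(h*256).astype(np.int32),255,cv2.LINE_AA,8); o=o/255.
            t+=np.abs(o-m).sum()/m.sum()
        return t
    r=minimize(cost,p0,method="Nelder-Mead",options=dict(initial_simplex=[p0,np.add(p0,[.01,0,0]),np.add(p0,[0,.01,0]),np.add(p0,[0,0,.05])],xatol=1e-5,fatol=1e-6))
    return r.x,r.fun
def box(x0,x1,y0,y1,z0,z1): return np.array([[x,y,z] for x in(x0,x1) for y in(y0,y1) for z in(z0,z1)])
E
python3 - <<'E'
from h import *
a=cv2.imread("pics/scene0.png")[:,:,::-1]; b=cv2.imread("pics/top0.png")[:,:,::-1]
d=np.degrees
# bin
Y=((22,120,90),(35,255,255))
o={"scene":biggest(mask(a,*Y)),"top":biggest(mask(b,*Y))}
for k in (["scene","top"],["top"]):
    p,f=hullfit({n:o[n] for n in k},box(-.124,.140,-.062,.062,0,.07),[.5,-.2,-.8]); print("bin",p,d(p[2]),f)
B=((100,120,80),(120,255,255))
o={"scene":biggest(mask(a,*B,roi=(230,230,360,320))),"top":biggest(mask(b,*B,roi=(250,170,360,280)))}
for k in (["scene","top"],["top"]):
    p,f=hullfit({n:o[n] for n in k},box(-.085,.085,-.08,.08,0,.003),[.6,0,0.]); print("mat",p,d(p[2]),f)
O=((8,150,120),(20,255,255))
for nm,S in(("pin",O),):
    ca=biggest(mask(a,*S,roi=(350,220,390,260)));cb=biggest(mask(b,*S,roi=(250,280,290,310)))
    print(cv2.contourArea(ca),cv2.contourArea(cb))
    for z in(.077,.095): 
        for k in(("scene",ca),("top",cb)): print(z,k[0],hullfit({k[0]:k[1]},box(-.013,.013,-.013,.013,z-0.0,z+.036),[.48,.06,0.])) if 0 else None
    for zc in(.077,.095,.1):
        p,f=hullfit({"scene":ca,"top":cb},box(-.013,.013,-.013,.013,zc-.018,zc+.018),[.45,.05,0.]); print(nm,zc,p,d(p[2]),f)
G=((50,120,60),(80,255,255))
m1=mask(a,*G,roi=(380,200,480,360));m2=mask(b,*G,roi=(130,290,180,330))
for n,m in(("scene",m1),("top",m2)):
    if m.any(): M=cv2.moments(m,True);uv=(M["m10"]/M["m00"],M["m01"]/M["m00"]);print("btn",n,uv,M["m00"],unproj(n,uv,.095))
for uv in[(392,268),(378,282),(421,270),(409,285),(394,297)]: print("ball",unproj("top",uv,.024))
cv2.imwrite("pics/z1.png",cv2.resize(b[180:345,100:325,::-1],None,fx=3.5,fy=3.5,interpolation=cv2.INTER_CUBIC))
E
```

```text
bin [ 0.51105111 -0.24630215 -0.7727802 ] -44.27704380387869 0.06852650122369655
bin [ 0.51050403 -0.24590285 -0.77417233] -44.35680716098712 0.02473657544405854
mat [ 0.60347621 -0.02432841  0.12253842] 7.020934089376538 0.07137121569488761
mat [ 0.60235216 -0.0239542   0.12557164] 7.194724941813573 0.018998840157245938
247.0 144.0
pin 0.077 [0.44347273 0.04465177 0.03919269] 2.2455758038361493 1.1654069969340288
pin 0.095 [ 0.44564487  0.0437581  -0.02763211] -1.5832034592950084 0.5849310949375144
pin 0.1 [0.4464296  0.04477445 0.01734609] 0.993857783302371 0.6215506820651727
btn top (152.96703296703296, 307.532967032967) 182.0 [0.41437221 0.27201318 0.095     ]
ball [ 0.50608917 -0.21099431  0.024     ]
ball [ 0.47577733 -0.18105578  0.024     ]
ball [ 0.50282133 -0.27295686  0.024     ]
ball [ 0.47046755 -0.24701902  0.024     ]
ball [ 0.44459333 -0.21496294  0.024     ]
```

View pics/z1.png

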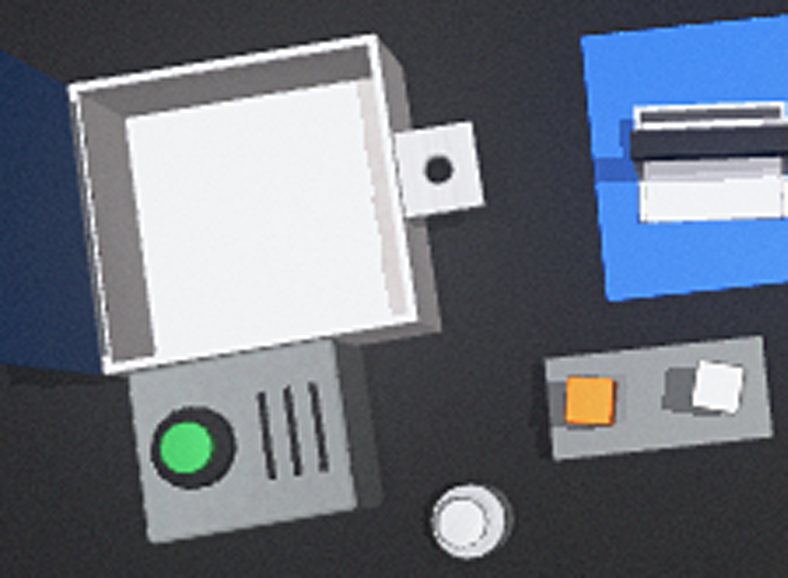

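The zoom gives me the box rim corners at (68,88), (375,36), (418,320) and (106,374), the lug hole at (438,170), the button at (187,447) and the pin head at (590,400). The scoop bar runs from x=632 in the zoom, its mouth facing the robot.

Run:
```python
from h import *
a=cv2.imread("pics/scene0.png")[:,:,::-1]; b=cv2.imread("pics/top0.png")[:,:,::-1]
d=np.degrees; z=lambda u,v:(100+(u+.5)/3.5-.5,180+(v+.5)/3.5-.5)
P=np.array([unproj("top",z(*c),.09) for c in[(68,88),(375,36),(418,320),(106,374)]]) # +x+y,+x-y,-x-y,-x+y
Q=np.array([[.085,.09],[.085,-.09],[-.085,-.09],[-.085,.09]])
c=P[:,:2].mean(0);D=P[:,:2]-c
yaw=np.arctan2((Q[:,0]*D[:,1]-Q[:,1]*D[:,0]).sum(),(Q*D).sum())
print("tumbler",c,d(yaw),"resid",np.round(D-Q@Rz(yaw)[:2,:2].T,4).tolist())
tc=np.array([*c,0])
for n,q in(("hinge",[0,.09,.0905]),("lug",[0,-.114,.088])): print(n,tc+Rz(yaw)@q)
print("hole px",unproj("top",z(438,170),.088))
g=cv2.cvtColor(np.ascontiguousarray(b),cv2.COLOR_RGB2GRAY).astype(float)
w=np.clip(150-g[224:235,219:232],0,None);yy,xx=np.mgrid[224:235,219:232];print("hole wc",uv:=((w*xx).sum()/w.sum(),(w*yy).sum()/w.sum()),unproj("top",uv,.088))
m=mask(b,(8,150,120),(20,255,255),roi=(250,280,290,310));r=cv2.minAreaRect(biggest(m));print("pin rect",r,unproj("top",r[0],.113))
e=[unproj("top",q,.113)[:2] for q in cv2.boxPoints(r)];print([d(np.arctan2(*(e[(i+1)%4]-e[i])[::-1])) for i in(0,1)])
m=mask(b,(0,0,0),(180,255,60),roi=(272,200,336,250));cn=biggest(m);r=cv2.minAreaRect(cn);print("bar",r,cv2.contourArea(cn),unproj("top",r[0],.102))
e=[unproj("top",q,.102)[:2] for q in cv2.boxPoints(r)];print(np.round(e,4).tolist(),[d(np.arctan2(*(e[(i+1)%4]-e[i])[::-1])) for i in(0,1)])
print("gauge",unproj("top",z(718,387),.113),"weight",unproj("top",z(465,521),.07))
# lid angle test: project lid far edge for angles
for th in(1.45,1.55,1.65):
    q=[[s*.085,.09-.18*np.cos(th),.0905+.18*np.sin(th)] for s in(1,-1)]
    print(th,[np.round(proj(n,tc+np.array(q)@Rz(yaw).T)).tolist() for n in("top","scene")])
```

```text
tumbler [0.55453103 0.2496403 ] 10.909157695334187 resid [[-0.0008, -0.0002], [-0.0009, 0.0001], [0.0006, 0.0006], [0.0011, -0.0004]]
hinge [0.53749832 0.33801386 0.0905    ]
lug [0.5761058  0.13770045 0.088     ]
hole px [0.57595947 0.13801568 0.088     ]
hole wc (np.float64(224.90566936636495), np.float64(228.12220104811814)) [0.57615242 0.13778027 0.088     ]
pin rect ((268.0, 294.0), (12.0, 12.0), 90.0) [0.4439081  0.04493408 0.113     ]
[np.float64(-89.08845539959438), np.float64(-178.5197384718186)]
bar ((302.50244140625, 224.07803344726562), (1.1869206428527832, 43.04148864746094), 88.21009063720703) 8.5 [ 0.5848238  -0.01949728  0.102     ]
[[0.5839, 0.0236], [0.5881, -0.0626], [0.5857, -0.0627], [0.5815, 0.0235]] [np.float64(-87.20305709553311), np.float64(-177.4889164283551)]
gauge [ 0.45238646 -0.02654159  0.113     ] weight [0.37516606 0.11766504 0.07      ]
1.45 [[[94.0, 181.0], [106.0, 280.0]], [[397.0, 312.0], [460.0, 258.0]]]
1.55 [[[83.0, 183.0], [95.0, 282.0]], [[406.0, 318.0], [469.0, 263.0]]]
1.65 [[[73.0, 184.0], [84.0, 284.0]], [[415.0, 325.0], [477.0, 269.0]]]
```

Run:
```python
from h import *
a=cv2.imread("pics/scene0.png")[:,:,::-1]; b=cv2.imread("pics/top0.png")[:,:,::-1]
print([b[v,303].tolist() for v in range(206,230)]); print([b[219,u].tolist() for u in range(276,332,2)])
```

```text
[[79, 146, 245], [70, 142, 244], [68, 138, 244], [108, 167, 246], [255, 255, 255], [106, 107, 115], [91, 92, 104], [87, 87, 98], [176, 179, 188], [255, 255, 255], [109, 113, 123], [55, 57, 73], [57, 61, 76], [59, 63, 78], [62, 64, 80], [59, 64, 80], [60, 61, 78], [68, 68, 84], [23, 31, 52], [93, 93, 108], [190, 186, 197], [184, 184, 196], [179, 180, 191], [204, 206, 216]]
[[74, 145, 247], [55, 100, 192], [60, 57, 63], [54, 59, 73], [57, 62, 75], [57, 62, 73], [59, 63, 77], [52, 57, 75], [57, 61, 75], [61, 64, 77], [58, 59, 76], [60, 64, 80], [59, 62, 75], [61, 64, 79], [56, 59, 77], [60, 60, 78], [58, 62, 77], [60, 66, 79], [59, 64, 80], [62, 65, 80], [61, 63, 78], [58, 63, 75], [56, 62, 74], [62, 64, 81], [62, 62, 73], [81, 152, 255], [78, 147, 244], [73, 145, 244]]
```

```bash
cat >> h.py <<'E'
def findscoop(b,roi=(272,180,345,270),p0=(.6,-.02,.05),zu=.003):
    m=mask(b,(0,0,0),(180,255,92),roi=roi); m=cv2.morphologyEx(m,cv2.MORPH_OPEN,np.ones((4,4),np.uint8))
    c=biggest(m); p,f=hullfit({"top":c},box(-.008,.008,-.046,.046,zu+.081,zu+.099),list(p0)); return p,np.degrees(p[2]),f,cv2.minAreaRect(c)
def go(x,y,z,yaw=None,R=None):
    """report shift (mm, tool axes) and rotvec (deg) from current measured pose to a down-pointing target"""
    s=bot.read_state(); R0=s["tcp_rot"]; t=R0.T@(np.array([x,y,z])-s["position"])*1000
    if R is None: R=down(yaw)
    w=np.degrees(cv2.Rodrigues(R0.T@R)[0].ravel()); print("shift",np.round(t,1),"turn",np.round(w,2),"t",s["time_s"])
def down(yaw): # tool x axis points at world angle yaw deg, z down; y (jaws) at yaw-90
    c,s=np.cos(np.radians(yaw)),np.sin(np.radians(yaw)); return np.array([[c,s,0],[s,-c,0],[0,0,-1.]])
E
python3 - <<'E'
from h import *
b=cv2.imread("pics/top0.png")[:,:,::-1]
print(findscoop(b))
s=bot.read_state();R=s["tcp_rot"];print(np.degrees(np.arctan2(R[1,0],R[0,0])))
E
```

```text
(array([ 0.49769161, -0.01090478,  0.20115654]), np.float64(11.525420672741628), np.float64(0.795967964650649), ((309.0, 265.0), (10.0, 72.0), 90.0))
163.2249639237161
```

Run:
```python
from h import *
b=cv2.imread("pics/top0.png")[:,:,::-1]
p,yd,f,r=findscoop(b,roi=(272,205,336,245)); print(p,yd,f,r)
x,y=p[:2]
for yaw in(90+yd,-90+yd): go(x,y,.20,yaw=yaw)
```

```text
[ 0.59149006 -0.02037588  0.07005516] 4.013864824894897 0.23420532832297536 ((303.0254821777344, 221.71339416503906), (8.351818084716797, 44.25749969482422), 87.95458984375)
shift [-572.3 -473.1   22.4] turn [-1.100e-01  5.000e-02  6.921e+01] t 0.1
shift [-572.3 -473.1   22.4] turn [-6.0000e-02 -1.2000e-01 -1.1079e+02] t 0.1
```

```bash
cat >> h.py <<'E'
def R2(yaw,pitch=0):
    """scoop grip: scoop yaw deg (scoop +x dir), pitch mouth-up deg. tool x along scoop +y, tool y along scoop x."""
    p=np.radians(pitch); Rs=Rz(np.radians(yaw))@np.array([[np.cos(p),0,np.sin(p)],[0,1,0],[-np.sin(p),0,np.cos(p)]])
    return Rs@np.array([[0,1,0],[1,0,0],[0,0,-1.]])
E
python3 - <<'E'
from h import *
print(R2(3)@R2(0).T)
go(.22,.42,.25,R=R2(35)); go(.42,.10,.25,R=R2(3)); go(.5915,-.0203,.16,R=R2(3)); go(.5915,-.0203,.074,R=R2(3))
E
```

```text
[[ 0.99862953 -0.05233596  0.        ]
 [ 0.05233596  0.99862953  0.        ]
 [ 0.          0.          1.        ]]
shift [ -89.5 -158.8  -28.1] turn [-1.100e-01  2.000e-02  3.822e+01] t 0.1
shift [-373.4 -407.4  -27.7] turn [-1.100e-01  5.000e-02  7.022e+01] t 0.1
shift [-572.3 -472.9   62.4] turn [-1.100e-01  5.000e-02  7.022e+01] t 0.1
shift [-572.4 -472.8  148.4] turn [-1.100e-01  5.000e-02  7.022e+01] t 0.1
```

```bash
python3 -m jog '[[[-30,-53,-10],[0,0,7],0],[[-60,-106,-20],[0,0,14],0],[[-90,-159,-28],[0,0,21],0],[[-120,-186,-28],[0,0,28],0],[[-150,-213,-28],[0,0,35],0],[[-190,-247,-28],[0,0,42],0],[[-230,-282,-28],[0,0,49],0],[[-270,-317,-28],[0,0,56],0],[[-310,-352,-28],[0,0,63],0],[[-350,-387,-28],[0,0,70],0],[[-373,-407,-28],[0,0,70.2],0],[[-373,-407,-28],[0,0,70.2],0]]'
python3 - <<'E'
from h import *
b=grab("top","top1")
print(findscoop(b,roi=(272,205,336,245)))
go(.5915,-.0203,.16,R=R2(3)); go(.5915,-.0203,.074,R=R2(3))
E
```

```text
time_s: 1.1
position: [0.3894, 0.1491, 0.2504]
tcp_rot: [[-0.052, 0.999, -0.0], [0.999, 0.052, 0.0], [0.0, -0.0, -1.0]]
force: [0.9, 1.1, -0.2]
opening: 1.0
(array([ 0.59071064, -0.01959904,  0.0952533 ]), np.float64(5.457612008268824), np.float64(0.27141018023370966), ((303.50616455078125, 221.66644287109375), (8.253600120544434, 43.30364227294922), 87.87889862060547))
shift [-171.9  187.5   92.8] turn [ 0.33  0.31 -0.3 ] t 1.15
shift [-171.4  187.   178.8] turn [ 0.33  0.31 -0.3 ] t 1.15
```

```bash
python3 -m jog '[[[0,0,0],[0,0,0],0],[[0,0,0],[0,0,0],0],[[0,0,0],[0,0,0],0]]'
python3 - <<'E'
from h import *
go(.5915,-.0203,.16,R=R2(3)); go(.5915,-.0203,.074,R=R2(3))
E
```

```text
time_s: 1.4
position: [0.388, 0.1516, 0.2501]
tcp_rot: [[-0.053, 0.999, -0.002], [0.999, 0.053, 0.0], [0.0, -0.002, -1.0]]
force: [0.4, 0.0, -0.7]
opening: 0.998
shift [-182.6  194.2   89.7] turn [-0.1  -0.02  0.06] t 1.4
shift [-182.6  194.4  175.7] turn [-0.1  -0.02  0.06] t 1.4
```

```bash
python3 -m jog '[[[-30,32,15],[0,0,0],0],[[-60,64,30],[0,0,0],0],[[-90,96,45],[0,0,0],0],[[-120,128,60],[0,0,0],0],[[-150,160,75],[0,0,0],0],[[-175,186,89],[0,0,0],0],[[-182.6,194.3,89.7],[0,0,0],0],[[-182.6,194.3,89.7],[0,0,0],0],[[-182.6,194.3,89.7],[0,0,0],0]]'
python3 - <<'E'
from h import *
a=grab("scene","s2");b=grab("top","t2")
cv2.imwrite("pics/z2.png",np.hstack([cv2.resize(a[200:320,220:360,::-1],(400,343)),cv2.resize(b[170:290,250:390,::-1],(400,343))]))
go(.5915,-.0203,.074,R=R2(3))
E
```

```text
time_s: 2.15
position: [0.5928, -0.0196, 0.1595]
tcp_rot: [[-0.054, 0.999, -0.002], [0.999, 0.054, 0.001], [0.001, -0.002, -1.0]]
force: [-0.7, -0.5, -0.6]
opening: 1.001
shift [-1.9  0.4 86.4] turn [-0.14 -0.06  0.18] t 2.25
```

View pics/z2.png

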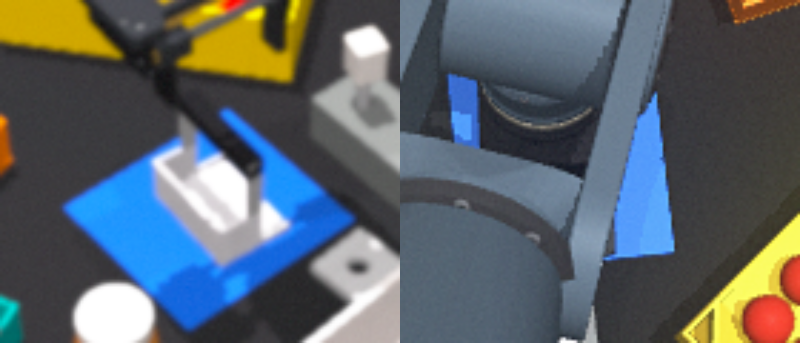

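The gripper is above the scoop and the bar lies between the fingers. Next I descend and close.

```bash
python3 -m jog '[[[-1,0,20],[0,0,0],0],[[-1,0,40],[0,0,0],0],[[-1,0,60],[0,0,0],0],[[-1,0,75],[0,0,0],0],[[-1,0,86],[0,0,0],0],[[-1,0,86],[0,0,0],0],[[-1,0,86],[0,0,0],0],[[-1,0,86],[0,0,0],1],[[-1,0,86],[0,0,0],1],[[-1,0,86],[0,0,0],1],[[-1,0,86],[0,0,0],1],[[-1,0,86],[0,0,0],1]]' && python3 -m jog '[[[0,0,0],[0,0,0],1],[[0,0,0],[0,0,0],1],[[0,0,0],[0,0,0],1],[[0,0,-15],[0,0,0],1],[[0,0,-30],[0,0,0],1],[[0,0,-50],[0,0,0],1],[[0,0,-75],[0,0,0],1],[[0,0,-100],[0,0,0],1],[[0,0,-130],[0,0,0],1],[[0,0,-150],[0,0,0],1],[[0,0,-150],[0,0,0],1],[[0,0,-150],[0,0,0],1]]'
python3 - <<'E'
from h import *
bc=np.array([.5105,-.2459,0]); Rb=Rz(np.radians(-44.35))
for uv in[(392,268),(378,282),(421,270),(409,285),(394,297)]: print(np.round(Rb.T@(unproj("top",uv,.024)-bc)*1000))
E
```

```text
time_s: 3.25
position: [0.5931, -0.0222, 0.0752]
tcp_rot: [[-0.053, 0.999, 0.001], [0.999, 0.053, -0.0], [-0.0, 0.001, -1.0]]
force: [0.8, 0.1, 0.0]
opening: 0.708
time_s: 4.25
position: [0.5934, -0.0222, 0.2259]
tcp_rot: [[-0.053, 0.999, 0.003], [0.999, 0.053, -0.001], [-0.001, 0.003, -1.0]]
force: [0.5, -0.3, -1.1]
opening: 0.007
[-28.  22.  24.]
[-70.  22.  24.]
[ 13. -25.  24.]
[-28. -29.  24.]
[-69. -24.  24.]
```

The fingers close slowly, taking about 1.4 s, so I lifted too early. I'll go back up, reopen and check the scoop's place.

```bash
python3 -m jog '[[[0,0,0],[0,0,0],0],[[0,0,0],[0,0,0],0],[[0,0,0],[0,0,0],0],[[0,0,0],[0,0,0],0],[[0,0,0],[0,0,0],0],[[0,0,0],[0,0,0],0],[[0,0,0],[0,0,0],0],[[0,0,0],[0,0,0],0],[[0,0,0],[0,0,0],0],[[0,0,0],[0,0,0],0],[[0,0,0],[0,0,0],0],[[0,0,0],[0,0,0],0]]'
python3 - <<'E'
from h import *
a=grab("scene","s3");a0=cv2.imread("pics/s2.png")[:,:,::-1]
cv2.imwrite("pics/z3.png",np.hstack([cv2.resize(a[200:320,220:360,::-1],(400,343)),cv2.resize(a0[200:320,220:360,::-1],(400,343))]))
go(.5915,-.0203,.074,R=R2(3))
E
```

```text
time_s: 5.25
position: [0.5928, -0.0221, 0.2247]
tcp_rot: [[-0.053, 0.999, 0.0], [0.999, 0.053, -0.0], [-0.0, 0.0, -1.0]]
force: [0.1, 0.3, 0.3]
opening: 0.833
shift [  1.9  -1.2 150.7] turn [0.   0.   0.02] t 5.3
```

View pics/z3.png

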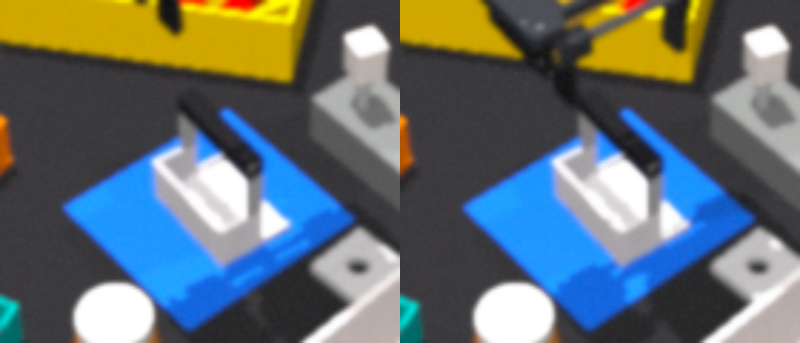

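The scoop is unmoved. I'll descend again, close fully and then lift.

```bash
python3 -m jog '[[[1,-1,25],[0,0,0],0],[[1,-1,50],[0,0,0],0],[[1,-1,80],[0,0,0],0],[[1,-1,110],[0,0,0],0],[[1,-1,135],[0,0,0],0],[[1,-1,150],[0,0,0],0],[[1,-1,150.5],[0,0,0],0],[[1,-1,150.5],[0,0,0],0],[[1,-1,150.5],[0,0,0],1],[[1,-1,150.5],[0,0,0],1],[[1,-1,150.5],[0,0,0],1],[[1,-1,150.5],[0,0,0],1]]' && python3 -m jog '[[[0,0,0],[0,0,0],1],[[0,0,0],[0,0,0],1],[[0,0,0],[0,0,0],1],[[0,0,0],[0,0,0],1],[[0,0,0],[0,0,0],1],[[0,0,0],[0,0,0],1],[[0,0,0],[0,0,0],1],[[0,0,0],[0,0,0],1],[[0,0,0],[0,0,0],1],[[0,0,0],[0,0,0],1],[[0,0,0],[0,0,0],1],[[0,0,0],[0,0,0],1]]' && python3 -m jog '[[[0,0,0],[0,0,0],1],[[0,0,0],[0,0,0],1],[[0,0,-10],[0,0,0],1],[[0,0,-25],[0,0,0],1],[[0,0,-45],[0,0,0],1],[[0,0,-70],[0,0,0],1],[[0,0,-95],[0,0,0],1],[[0,0,-120],[0,0,0],1],[[0,0,-130],[0,0,0],1],[[0,0,-130],[0,0,0],1]]'
python3 - <<'E'
from h import *
bc=np.array([.5105,-.2459,0]); Rb=Rz(np.radians(-44.35)); yaw=-44.35
def lipto(x,z,p,y=0):  # TCP for lip at bin (x,y,z), pitch p mouth-up
    q=np.radians(p); Rp=np.array([[np.cos(q),0,np.sin(q)],[0,1,0],[-np.sin(q),0,np.cos(q)]])
    t=np.array([x,y,z])+Rp@np.array([.033,0,.090-.0187]); return bc+Rb@t
for a in[(.06,.15,-14),(.052,.012,-14),(.03,.006,0),(-.08,.006,0)]:
    t=lipto(*a); print(a,np.round(t,4)); go(*t,R=R2(yaw,a[2]))
E
```

```text
time_s: 6.3
position: [0.5925, -0.0213, 0.0755]
tcp_rot: [[-0.053, 0.999, 0.002], [0.999, 0.053, -0.001], [-0.001, 0.002, -1.0]]
force: [0.2, -0.2, 0.7]
opening: 0.78
time_s: 7.3
position: [0.5918, -0.0211, 0.0741]
tcp_rot: [[-0.053, 0.999, -0.0], [0.999, 0.053, 0.0], [0.0, -0.0, -1.0]]
force: [0.3, -0.1, -1.5]
opening: 0.185
time_s: 8.13
position: [0.5935, -0.0214, 0.2075]
tcp_rot: [[-0.053, 0.999, 0.006], [0.999, 0.053, -0.001], [-0.002, 0.006, -1.0]]
force: [0.3, 0.2, -1.3]
opening: 0.178
(0.06, 0.15, -14) [ 0.564  -0.2982  0.2272]
shift [-274.8  -44.   -19.4] turn [-12.8   -5.84  47.13] t 8.1333
(0.052, 0.012, -14) [ 0.5582 -0.2926  0.0892]
shift [-268.7  -50.3  118.5] turn [-12.8   -5.84  47.13] t 8.1333
(0.03, 0.006, 0) [ 0.5556 -0.2899  0.0773]
shift [-265.9  -52.9  130.4] turn [ 0.39 -0.05 47.38] t 8.1333
(-0.08, 0.006, 0) [ 0.4769 -0.213   0.0773]
shift [-184.9 -127.4  129.7] turn [ 0.39 -0.05 47.38] t 8.1333
```

```bash
python3 -m jog '[[[-30,-5,-5],[-1.4,-0.6,5.2],1],[[-60,-10,-10],[-2.8,-1.3,10.4],1],[[-90,-15,-12],[-4.2,-1.9,15.6],1],[[-120,-20,-15],[-5.7,-2.6,20.9],1],[[-150,-24,-19],[-7.1,-3.2,26],1],[[-180,-29,-19],[-8.5,-3.9,31.4],1],[[-210,-34,-19],[-10,-4.5,36.6],1],[[-240,-38,-19],[-11.4,-5.2,41.9],1],[[-274.8,-44,-19.4],[-12.8,-5.84,47.1],1],[[-274.8,-44,-19.4],[-12.8,-5.84,47.1],1],[[-274.8,-44,-19.4],[-12.8,-5.84,47.1],1]]'
cat >> h.py <<'E'
bc=np.array([.5105,-.2459,0]); Rb=Rz(np.radians(-44.35)); byaw=-44.35
def lipto(x,z,p,y=0):
    q=np.radians(p); Rp=np.array([[np.cos(q),0,np.sin(q)],[0,1,0],[-np.sin(q),0,np.cos(q)]])
    t=np.array([x,y,z])+Rp@np.array([.033,0,.090-.0187]); return bc+Rb@t
def lips(L):
    for a in L: print(a,end=" "); go(*lipto(*a),R=R2(byaw,a[2]))
E
python3 - <<'E'
from h import *
b=grab("top","t4"); a=grab("scene","s4")
cv2.imwrite("pics/z4.png",np.hstack([cv2.resize(a[110:260,190:365,::-1],(400,343)),cv2.resize(b[180:340,330:517,::-1],(400,343))]))
lips([(.056,.05,-15),(.052,.008,-15),(.048,.0055,-15),(.03,.0045,-12),(.01,.0043,-8),(-.01,.0043,-3),(-.025,.0043,0),(-.08,.0043,0)])
E
```

```text
time_s: 9.05
position: [0.5607, -0.2987, 0.2214]
tcp_rot: [[0.701, 0.695, 0.163], [0.714, -0.681, -0.165], [-0.004, 0.232, -0.973]]
force: [-0.5, 0.5, -1.6]
opening: 0.184
(0.056, 0.05, -15) shift [  1.2 -24.3  91.3] turn [-1.58  0.2   0.09] t 9.15
(0.052, 0.008, -15) shift [  1.4 -37.9 131.2] turn [-1.58  0.2   0.09] t 9.15
(0.048, 0.0055, -15) shift [  1.4 -42.4 132.7] turn [-1.58  0.2   0.09] t 9.15
(0.03, 0.0045, -12) shift [  1.4 -56.4 131.2] turn [1.42 0.2  0.08] t 9.15
(0.01, 0.0043, -8) shift [  1.4 -71.  129.4] turn [5.42 0.2  0.07] t 9.15
(-0.01, 0.0043, -3) shift [  1.4 -84.7 128.4] turn [10.42  0.2   0.07] t 9.15
(-0.025, 0.0043, 0) shift [  1.5 -96.  127.4] turn [13.42  0.21  0.06] t 9.15
(-0.08, 0.0043, 0) shift [   1.5 -149.5  114.6] turn [13.42  0.21  0.06] t 9.15
```

View pics/z4.png

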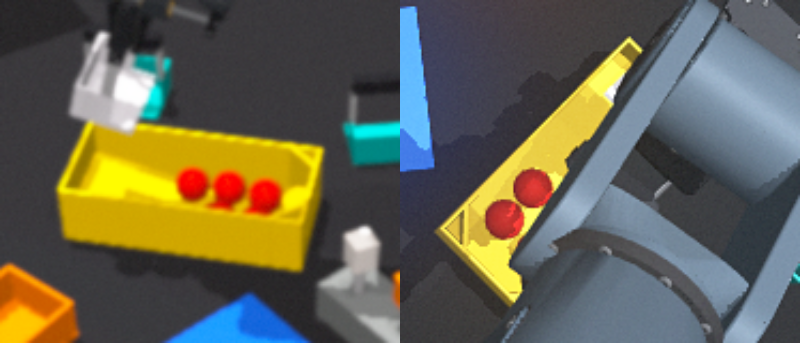

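The scoop is over the far end of the bin. I'll lower it and push slowly.

```bash
python3 -m jog '[[[1,-8,30],[-1.5,0.2,0],1],[[1,-16,60],[-1.5,0.2,0],1],[[1,-24,90],[-1.5,0.2,0],1],[[1,-30,110],[-1.5,0.2,0],1],[[1.4,-35,123],[-1.5,0.2,0],1],[[1.4,-38,131],[-1.5,0.2,0],1],[[1.4,-38,131],[-1.5,0.2,0],1],[[1.4,-38,131],[-1.5,0.2,0],1]]'
python3 - <<'E'
from h import *
lips([(.048,.0055,-15),(.03,.0045,-12),(.01,.0043,-8),(-.01,.0043,-3),(-.025,.0043,0),(-.08,.0043,0)])
E
```

```text
time_s: 9.82
position: [0.559, -0.2922, 0.0872]
tcp_rot: [[0.697, 0.692, 0.187], [0.717, -0.673, -0.182], [-0.0, 0.261, -0.965]]
force: [0.2, 0.8, -0.7]
opening: 0.178
(0.048, 0.0055, -15) shift [-0.8 -6.6  2.7] turn [ 0.14 -0.03  0.15] t 9.8167
(0.03, 0.0045, -12) shift [ -0.7 -20.5   0.8] turn [ 3.14 -0.02  0.15] t 9.8167
(0.01, 0.0043, -8) shift [ -0.7 -35.1  -1.5] turn [ 7.14 -0.02  0.15] t 9.8167
(-0.01, 0.0043, -3) shift [ -0.7 -48.8  -2.9] turn [ 1.214e+01 -1.000e-02  1.500e-01] t 9.8167
(-0.025, 0.0043, 0) shift [ -0.6 -60.1  -4.2] turn [ 1.514e+01 -1.000e-02  1.500e-01] t 9.8167
(-0.08, 0.0043, 0) shift [  -0.5 -113.1  -18.6] turn [ 1.514e+01 -1.000e-02  1.500e-01] t 9.8167
```

```bash
python3 -m jog '[[[0,-3,1],[0,0,0],1],[[-0.7,-6.6,2.5],[0,0,0],1],[[-0.7,-13,1.6],[1.5,0,0],1],[[-0.7,-20.5,0.8],[3.1,0,0],1],[[-0.7,-28,-0.5],[5.2,0,0],1],[[-0.7,-35.1,-1.5],[7.1,0,0],1],[[-0.7,-42,-2.2],[9.6,0,0],1],[[-0.7,-48.8,-2.9],[12.1,0,0],1],[[-0.6,-54.5,-3.5],[13.6,0,0],1],[[-0.6,-60.1,-4.2],[15.1,0,0],1],[[-0.6,-60.1,-4.2],[15.1,0,0],1]]'
python3 - <<'E'
from h import *
lips([(-.025,.0043,0),(-.06,.0043,0),(-.08,.0043,0)])
E
```

```text
time_s: 10.73
position: [0.5162, -0.2525, 0.0763]
tcp_rot: [[0.698, 0.716, 0.002], [0.716, -0.698, -0.002], [-0.0, 0.002, -1.0]]
force: [-0.3, 0.5, -2.0]
opening: 0.178
(-0.025, 0.0043, 0) shift [ 0.7 -0.7  0.7] turn [0.14 0.   0.06] t 10.7333
(-0.06, 0.0043, 0) shift [  0.8 -35.7   0.6] turn [0.14 0.   0.06] t 10.7333
(-0.08, 0.0043, 0) shift [  0.8 -55.7   0.6] turn [0.14 0.   0.06] t 10.7333
```

```bash
python3 -m jog '[[[0.8,-8,0.6],[0,0,0],1],[[0.8,-16,0.6],[0,0,0],1],[[0.8,-24,0.6],[0,0,0],1],[[0.8,-31,0.6],[0,0,0],1],[[0.8,-38,0.6],[0,0,0],1],[[0.8,-44,0.6],[0,0,0],1],[[0.8,-50,0.6],[0,0,0],1],[[0.8,-54,0.6],[0,0,0],1],[[0.8,-54,0.6],[0,0,0],1],[[0.8,-54,0.6],[0,0,0],1]]'
python3 - <<'E'
from h import *
b=grab("top","t5"); a=grab("scene","s5")
cv2.imwrite("pics/z5.png",np.hstack([cv2.resize(a[140:240,200:350,::-1],(480,320)),cv2.resize(b[200:340,340:480,::-1],(320,320))]))
lips([(-.08,.0045,0),(-.09,.0140,8),(-.096,.019,12),(-.094,.022,20),(-.07,.12,20)])
E
```

```text
time_s: 11.57
position: [0.4773, -0.2135, 0.0749]
tcp_rot: [[0.698, 0.716, -0.001], [0.716, -0.698, -0.0], [-0.0, -0.0, -1.0]]
force: [-0.5, -0.5, -0.5]
opening: 0.178
(-0.08, 0.0045, 0) shift [ 0.1 -0.7 -0.9] turn [-0.03  0.02  0.07] t 11.6667
(-0.09, 0.014, 8) shift [ 0.1 -1.1 -5.1] turn [7.97 0.03 0.07] t 11.6667
(-0.096, 0.019, 12) shift [ 0.1 -2.6 -7. ] turn [11.97  0.03  0.07] t 11.6667
(-0.094, 0.022, 20) shift [ 0.1  7.7 -2.8] turn [19.97  0.04  0.07] t 11.6667
(-0.07, 0.12, 20) shift [  -0.    31.6 -100.9] turn [19.97  0.04  0.07] t 11.6667
```

View pics/z5.png

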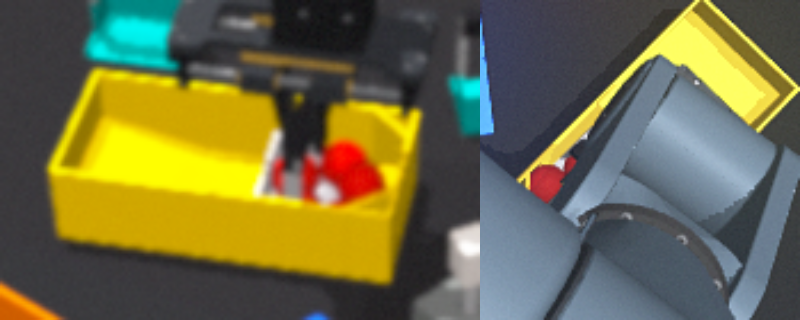

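```bash
python3 -m jog '[[[0,-0.8,-3],[4,0,0],1],[[0,-1.1,-5.3],[8,0,0],1],[[0,-2,-6.3],[10,0,0],1],[[0,-2.6,-7.3],[12,0,0],1],[[0,-0.5,-8],[15,0,0],1],[[0,3,-9],[18,0,0],1],[[0,5.7,-9.5],[20,0,0],1],[[0,5.7,-9.5],[20,0,0],1],[[0,5.7,-13],[20,0,0],1],[[0,5.7,-20],[21,0,0],1],[[0,5.7,-28],[22,0,0],1],[[0,5.7,-38],[22,0,0],1]]' && python3 -m jog '[[[0,0,-12],[0,0,0],1],[[0,0,-25],[0,0,0],1],[[0,0,-40],[0,0,0],1],[[0,0,-55],[0,0,0],1],[[0,0,-70],[0,0,0],1],[[0,0,-85],[0,0,0],1],[[0,0,-95],[0,0,0],1],[[0,0,-100],[0,0,0],1],[[0,0,-100],[0,0,0],1]]'
python3 - <<'E'
from h import *
b=grab("top","t6"); a=grab("scene","s6")
cv2.imwrite("pics/z6.png",np.hstack([cv2.resize(a[90:240,200:380,::-1],(480,400)),cv2.resize(b[200:340,340:480,::-1],(320,400))]))
s=bot.read_state(); print(s["position"],s["force"],s["opening"],s["time_s"])
E
```

```text
time_s: 12.67
position: [0.4849, -0.2207, 0.1125]
tcp_rot: [[0.698, 0.667, -0.26], [0.716, -0.651, 0.254], [0.0, -0.363, -0.932]]
force: [5.2, -6.2, -4.6]
opening: 0.185
time_s: 13.42
position: [0.5089, -0.244, 0.2066]
tcp_rot: [[0.698, 0.665, -0.266], [0.716, -0.648, 0.259], [0.0, -0.372, -0.928]]
force: [0.4, 0.6, -2.6]
opening: 0.183
[ 0.50798342 -0.24326872  0.20522659] [ 0.28162494 -0.26090247 -3.76033945] 0.18370536480017985 13.5167
```

View pics/z6.png

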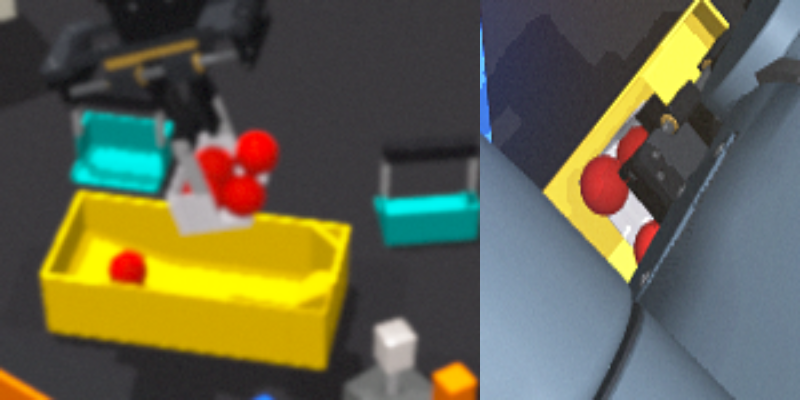

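Four balls are in or near the scoop and one is left in the bin, which appears at (127,268) in this crop. I'll carry these to the box.

```bash
cat >> h.py <<'E'
tc=np.array([.5545,.2496,0]); tyaw=10.9
def pour(x,y,z,p):
    q=np.radians(p); Rp=np.array([[np.cos(q),0,np.sin(q)],[0,1,0],[-np.sin(q),0,np.cos(q)]])
    t=tc+Rz(np.radians(tyaw))@(np.array([x,y,z])+Rp@np.array([.033,0,.090-.0187])); print((x,y,z,p),np.round(t,3),end=" "); go(*t,R=R2(tyaw,p))
E
python3 - <<'E'
from h import *
s=bot.read_state();print(s["tcp_rot"])
go(.50,-.20,.27,R=R2(byaw+5,22)); pour(.035,-.01,.19,22); pour(.035,-.01,.15,22)
E
```

```text
[[ 6.98071082e-01  6.63730589e-01 -2.68623286e-01]
 [ 7.16028388e-01 -6.47259406e-01  2.61454793e-01]
 [-3.33404249e-04 -3.74855929e-01 -9.27083018e-01]]
shift [ 25.4 -57.6 -46.6] turn [-0.02 -1.83 -4.57] t 13.5167
(0.035, -0.01, 0.19, 22) [0.647 0.257 0.244] shift [ 455.4 -246.1   57.8] turn [-2.000e-02 -2.066e+01 -5.116e+01] t 13.5167
(0.035, -0.01, 0.15, 22) [0.647 0.257 0.204] shift [ 455.4 -231.1   94.9] turn [-2.000e-02 -2.066e+01 -5.116e+01] t 13.5167
```

```bash
python3 -m jog '[[[6,-6,-4],[0,0,-0.5],1],[[18,-16,-8],[0,-0.6,-1.5],1],[[34,-26,-8],[0,-1.4,-3.5],1],[[54,-38,-6],[0,-2.4,-6],1],[[76,-50,-3],[0,-3.5,-8.6],1],[[98,-62,0],[0,-4.5,-11],1],[[120,-74,3],[0,-5.5,-13.5],1],[[142,-86,6],[0,-6.5,-16],1],[[164,-98,9],[0,-7.5,-18.5],1],[[186,-110,12],[0,-8.5,-21],1],[[208,-122,15],[0,-9.5,-23.5],1],[[230,-134,18],[0,-10.5,-26],1]]' && python3 -m jog '[[[0,0,0],[0,0,0],1]]'
python3 - <<'E'
from h import *
pour(.035,-.01,.19,22)
s=bot.read_state();print(s["force"],s["opening"])
E
```

```text
time_s: 14.52
position: [0.5749, 0.0152, 0.2395]
tcp_rot: [[0.276, 0.891, -0.36], [0.961, -0.256, 0.103], [-0.0, -0.375, -0.927]]
force: [-0.0, 0.0, -3.3]
opening: 0.184
time_s: 14.6
position: [0.5757, 0.0196, 0.2397]
tcp_rot: [[0.272, 0.893, -0.359], [0.962, -0.25, 0.106], [0.005, -0.374, -0.927]]
force: [0.8, -0.4, -2.5]
opening: 0.181
(0.035, -0.01, 0.19, 22) [0.647 0.257 0.244] shift [248.1   2.7  -4.2] turn [  0.1  -10.22 -24.64] t 14.6
[ 0.81503777 -0.43194438 -2.5142418 ] 0.18103435225352793
```

```bash
python3 -m jog '[[[8,0,0],[0,-0.3,-0.8],1],[[22,0,0],[0,-0.9,-2.2],1],[[44,1,-1],[0,-1.8,-4.4],1],[[68,1,-1],[0,-2.8,-6.8],1],[[94,1,-2],[0,-3.9,-9.4],1],[[120,1,-2],[0,-5,-12],1],[[146,2,-3],[0,-6,-14.6],1],[[172,2,-3],[0,-7.1,-17.2],1],[[198,2,-4],[0,-8.2,-19.8],1],[[222,2.7,-4],[0,-9.2,-22.2],1],[[240,2.7,-4],[0,-9.9,-23.9],1],[[248,2.7,-4],[0,-10.2,-24.6],1]]' && python3 -m jog '[[[0,0,0],[0,0,0],1],[[0,0,0],[0,0,0],1]]'
python3 - <<'E'
from h import *
pour(.035,-.01,.15,15);pour(.035,-.01,.125,0); pour(.035,-.01,.11,-15); pour(.035,-.01,.10,-30);pour(.035,-.01,.10,-45);pour(.035,-.01,.10,-60)
E
```

```text
time_s: 15.6
position: [0.648, 0.2526, 0.2409]
tcp_rot: [[-0.185, 0.911, -0.368], [0.983, 0.17, -0.072], [-0.003, -0.375, -0.927]]
force: [-0.6, -0.1, -2.2]
opening: 0.183
time_s: 15.77
position: [0.6481, 0.2487, 0.2412]
tcp_rot: [[-0.18, 0.912, -0.369], [0.984, 0.165, -0.073], [-0.006, -0.376, -0.926]]
force: [0.1, -0.2, -3.2]
opening: 0.181
(0.035, -0.01, 0.15, 15) [0.64  0.256 0.21 ] shift [ 8.7  5.6 31. ] turn [-7.11  0.17 -0.61] t 15.7667
(0.035, -0.01, 0.125, 0) [0.623 0.253 0.196] shift [ 8.6 -5.2 50.5] turn [-22.11   0.25  -0.58] t 15.7667
(0.035, -0.01, 0.11, -15) [0.604 0.249 0.187] shift [  8.5 -20.   66.1] turn [-37.11   0.33  -0.55] t 15.7667
(0.035, -0.01, 0.1, -30) [0.584 0.245 0.178] shift [  8.4 -35.5  82.3] turn [-52.11   0.4   -0.51] t 15.7667
(0.035, -0.01, 0.1, -45) [0.564 0.241 0.174] shift [  8.2 -52.4  94. ] turn [-67.11   0.48  -0.46] t 15.7667
(0.035, -0.01, 0.1, -60) [0.546 0.238 0.164] shift [  8.1 -65.6 109.7] turn [-82.11   0.55  -0.41] t 15.7667
```

```bash
python3 -m jog '[[[4,3,15],[-3.5,0,0],1],[[8.7,5.6,31],[-7,0,-0.5],1],[[8.7,2,38],[-12,0,-0.5],1],[[8.6,-1.5,44],[-17,0,-0.5],1],[[8.6,-5.2,50.5],[-22,0,-0.5],1],[[8.6,-10,56],[-27,0.3,-0.5],1],[[8.6,-15,61],[-32,0.3,-0.5],1],[[8.5,-20,66],[-37,0.3,-0.5],1],[[8.5,-25,71.5],[-42,0.3,-0.5],1],[[8.5,-30,77],[-47,0.4,-0.5],1],[[8.4,-35.5,82.3],[-52,0.4,-0.5],1],[[8.4,-35.5,82.3],[-52,0.4,-0.5],1]]' && python3 -m jog '[[[0,0,0],[0,0,0],1],[[0,0,0],[0,0,0],1],[[0,0,0],[0,0,0],1]]'
python3 - <<'E'
from h import *
pour(.035,-.01,.10,-45);pour(.035,-.01,.10,-60);pour(.02,-.01,.20,-60);pour(.03,-.01,.20,0)
E
```

```text
time_s: 16.77
position: [0.5751, 0.2419, 0.1744]
tcp_rot: [[-0.187, 0.858, 0.478], [0.982, 0.164, 0.091], [-0.0, 0.487, -0.874]]
force: [-2.2, -0.7, -2.9]
opening: 0.179
time_s: 17.02
position: [0.5877, 0.2454, 0.1805]
tcp_rot: [[-0.188, 0.849, 0.494], [0.982, 0.162, 0.095], [0.001, 0.503, -0.864]]
force: [0.7, -1.0, -1.6]
opening: 0.181
(0.035, -0.01, 0.1, -45) [0.564 0.241 0.174] shift [  0.3 -24.   -6.2] turn [-14.8   0.   -0.1] t 17.0167
(0.035, -0.01, 0.1, -60) [0.546 0.238 0.164] shift [  0.3 -44.5  -7.1] turn [-2.98e+01  2.00e-02 -1.00e-01] t 17.0167
(0.02, -0.01, 0.2, -60) [0.532 0.235 0.264] shift [   0.4   -7.2 -101.1] turn [-2.98e+01  2.00e-02 -1.00e-01] t 17.0167
(0.03, -0.01, 0.2, 0) [0.618 0.252 0.271] shift [  0.5  72.6 -62.8] turn [30.2  -0.04 -0.1 ] t 17.0167
```

```bash
python3 -m jog '[[[0,-8,-2],[-5,0,0],1],[[0,-16,-4],[-10,0,0],1],[[0,-24,-6],[-15,0,0],1],[[0,-31,-6.5],[-20,0,0],1],[[0,-38,-7],[-25,0,0],1],[[0,-44,-7],[-29.8,0,0],1],[[0,-44,-7],[-29.8,0,0],1],[[0,-44,-7],[-29.8,0,0],1],[[0,-44,-7],[-29.8,0,0],1],[[0,-30,-37],[-29.8,0,0],1],[[0,-17,-70],[-29.8,0,0],1],[[0,-7,-101],[-29.8,0,0],1]]' && python3 -m jog '[[[0,0,0],[0,0,0],1],[[0,0,0],[0,0,0],1]]'
python3 - <<'E'
from h import *
a=grab("scene","s7");b=grab("top","t7")
cv2.imwrite("pics/z7.png",np.hstack([cv2.resize(a[130:400,190:500,::-1],(460,400)),cv2.resize(b[170:340,340:480,::-1],(330,400))]))
s=bot.read_state(); print(s["force"],s["opening"])
pour(.03,-.01,.2,0)
E
```

```text
time_s: 18.02
position: [0.5428, 0.2369, 0.3226]
tcp_rot: [[-0.196, 0.62, 0.759], [0.981, 0.123, 0.153], [0.001, 0.775, -0.632]]
force: [0.1, -0.2, -0.8]
opening: 0.177
time_s: 18.18
position: [0.5412, 0.2369, 0.3225]
tcp_rot: [[-0.196, 0.621, 0.759], [0.981, 0.122, 0.153], [0.003, 0.774, -0.633]]
force: [0.3, -0.2, -1.6]
opening: 0.181
[ 0.38984916 -0.01808186 -2.00818124] 0.17821715575041974
(0.03, -0.01, 0.2, 0) [0.618 0.252 0.271] shift [-0.7 11.6 91.5] turn [50.54 -0.35  0.24] t 18.2833
```

View pics/z7.png

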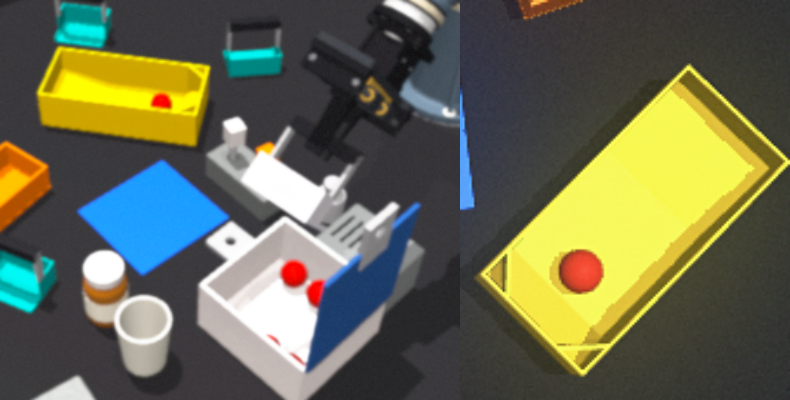

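Four balls are in the box: two in plain view and two partly hidden at its near corner. One ball remains in the bin at top-view pixel (391,285). I'll do a second pass.

Run:
```python
from h import *
b=cv2.imread("pics/t7.png")[:,:,::-1]
m=mask(b,(0,120,80),(6,255,255),roi=(350,190,480,330));M=cv2.moments(m,True);uv=(M["m10"]/M["m00"],M["m01"]/M["m00"])
print(uv,M["m00"],Rb.T@(unproj("top",uv,.024)-bc))
m=mask(b,(22,120,90),(35,255,255)); print(hullfit({"top":biggest(m)},box(-.124,.140,-.062,.062,0,.07),[.51,-.246,-.775]))
go(.60,.10,.30,R=R2(-15,0)); lips([(-.02,.13,0)])
```

```text
(391.0464135021097, 284.9029535864979) 237.0 [-0.05484676 -0.00174085  0.024     ]
(array([ 0.51053236, -0.24591368, -0.77557675]), np.float64(0.01990410478306631))
shift [-145.9    4.    36.3] turn [ 49.58 -11.76  24.42] t 18.2833
(-0.02, 0.13, 0) shift [-478.7 -165.3  -15.9] turn [ 46.31 -24.64  51.74] t 18.2833
```

```bash
python3 -m jog '[[[-16,0,4],[6,-1.5,3],1],[[-32,0,8],[12,-3,6],1],[[-48,1,12],[18,-4.3,9],1],[[-64,2,16],[24,-5.7,12],1],[[-80,2,20],[30,-7.1,15],1],[[-96,3,24],[36,-8.5,18],1],[[-112,3,28],[42,-10,21],1],[[-130,4,32],[47,-11.2,23],1],[[-146,4,36],[49.6,-11.8,24.4],1],[[-146,4,36],[49.6,-11.8,24.4],1],[[-146,4,36],[49.6,-11.8,24.4],1]]'
python3 - <<'E'
from h import *
s=bot.read_state();print(s["position"]); lips([(-.02,.13,0),(-.02,.0048,0)])
E
```

```text
time_s: 19.2
position: [0.5997, 0.0985, 0.2988]
tcp_rot: [[0.181, 0.964, 0.192], [0.983, -0.18, -0.023], [0.013, 0.193, -0.981]]
force: [1.3, -0.8, -1.9]
opening: 0.178
[0.59966772 0.09851608 0.29875359]
(-0.02, 0.13, 0) shift [-363.4  -32.1   88.2] turn [10.6  -4.01 33.72] t 19.2
(-0.02, 0.0048, 0) shift [-365.   -56.3  211.1] turn [10.6  -4.01 33.72] t 19.2
```

```bash
python3 -m jog '[[[-36,-3,9],[1,-0.4,3.4],1],[[-72,-6,18],[2,-0.8,6.8],1],[[-109,-9,26],[3,-1.2,10],1],[[-145,-13,35],[4,-1.6,13.5],1],[[-182,-16,44],[5.3,-2,17],1],[[-218,-19,53],[6.4,-2.4,20.3],1],[[-254,-22,62],[7.4,-2.8,23.6],1],[[-290,-26,71],[8.5,-3.2,27],1],[[-330,-29,80],[9.5,-3.6,30.5],1],[[-363,-32,88],[10.6,-4,33.7],1],[[-363,-32,88],[10.6,-4,33.7],1],[[-363,-32,88],[10.6,-4,33.7],1]]' && python3 -m jog '[[[0,0,0],[0,0,0],1],[[0,0,0],[0,0,0],1]]'
python3 - <<'E'
from h import *
s=bot.read_state();print(s["position"]); lips([(-.02,.08,0),(-.02,.02,0),(-.02,.0048,0)])
E
```

```text
time_s: 20.2
position: [0.5202, -0.2562, 0.1993]
tcp_rot: [[0.698, 0.716, 0.004], [0.716, -0.698, 0.001], [0.004, 0.002, -1.0]]
force: [1.1, 0.4, -1.5]
opening: 0.176
time_s: 20.37
position: [0.5205, -0.2527, 0.201]
tcp_rot: [[0.695, 0.719, 0.006], [0.719, -0.695, 0.001], [0.004, 0.003, -1.0]]
force: [-0.5, -0.0, -1.3]
opening: 0.176
[ 0.52049609 -0.2526502   0.20099272]
(-0.02, 0.08, 0) shift [-2.4  1.  49.7] turn [ 0.2  -0.25  0.3 ] t 20.3667
(-0.02, 0.02, 0) shift [ -2.6   0.7 109.7] turn [ 0.2  -0.25  0.3 ] t 20.3667
(-0.02, 0.0048, 0) shift [ -2.7   0.7 124.9] turn [ 0.2  -0.25  0.3 ] t 20.3667
```

```bash
python3 -m jog '[[[-1,1,20],[0.2,-0.2,0.3],1],[[-2.5,1,45],[0.2,-0.2,0.3],1],[[-2.5,1,70],[0.2,-0.2,0.3],1],[[-2.5,1,95],[0.2,-0.2,0.3],1],[[-2.5,1,112],[0.2,-0.2,0.3],1],[[-2.7,1,121],[0.2,-0.2,0.3],1],[[-2.7,1,125],[0.2,-0.2,0.3],1],[[-2.7,1,125],[0.2,-0.2,0.3],1],[[-2.7,1,125],[0.2,-0.2,0.3],1]]' && python3 -m jog '[[[0,-6,0],[0,0,0],1],[[0,-13,0],[0,0,0],1],[[0,-21,0],[0,0,0],1],[[0,-29,0],[0,0,0],1],[[0,-37,0],[0,0,0],1],[[0,-45,0],[0,0,0],1],[[0,-52,0],[0,0,0],1],[[0,-58,0],[0,0,0],1],[[0,-60,0],[0,0,0],1],[[0,-60,0],[0,0,0],1],[[0,-60,0],[0,0,0],1]]'
python3 - <<'E'
from h import *
lips([(-.08,.0045,0),(-.09,.0140,8),(-.096,.019,12),(-.096,.0285,20)])
E
```

```text
time_s: 21.12
position: [0.5208, -0.256, 0.0774]
tcp_rot: [[0.699, 0.715, 0.003], [0.715, -0.699, -0.002], [0.001, 0.003, -1.0]]
force: [-0.1, 0.6, -1.3]
opening: 0.18
time_s: 22.03
position: [0.4766, -0.2138, 0.0764]
tcp_rot: [[0.701, 0.714, 0.0], [0.714, -0.701, 0.001], [0.001, -0.0, -1.0]]
force: [-0.4, 1.6, 2.4]
opening: 0.181
(-0.08, 0.0045, 0) shift [ 0.8 -0.3  0.6] turn [-0.02 -0.05 -0.13] t 22.0333
(-0.09, 0.014, 8) shift [ 0.8 -0.7 -3.6] turn [ 7.98 -0.05 -0.12] t 22.0333
(-0.096, 0.019, 12) shift [ 0.8 -2.2 -5.5] turn [11.98 -0.06 -0.12] t 22.0333
(-0.096, 0.0285, 20) shift [ 0.8  6.1 -7.8] turn [19.98 -0.07 -0.12] t 22.0333
```

```bash
python3 -m jog '[[[0.8,-0.6,-2],[4,0,0],1],[[0.8,-0.7,-4],[8,0,0],1],[[0.8,-1.6,-4.8],[10,0,0],1],[[0.8,-2.2,-5.8],[12,0,0],1],[[0.8,0,-7],[15,0,0],1],[[0.8,3,-8],[18,0,0],1],[[0.8,6,-9],[20,0,0],1],[[0.8,6,-14],[22,0,0],1],[[0.8,6,-22],[23,0,0],1],[[0.8,6,-32],[23,0,0],1],[[0.8,6,-44],[23,0,0],1],[[0.8,6,-58],[23,0,0],1]]' && python3 -m jog '[[[0,0,-15],[0,0,0],1],[[0,0,-30],[0,0,0],1],[[0,0,-45],[0,0,0],1],[[0,0,-60],[0,0,0],1],[[0,0,-75],[0,0,0],1],[[0,0,-85],[0,0,0],1],[[0,0,-85],[0,0,0],1],[[0,0,-85],[0,0,0],1]]'
python3 - <<'E'
from h import *
b=grab("top","t8"); a=grab("scene","s8")
for n,im in(("top",b),("scene",a)):
    m=mask(im,(0,120,80),(6,255,255)); k,l,st,c=cv2.connectedComponentsWithStats(m)
    print(n,[(np.round(c[i]).tolist(),int(st[i,4])) for i in range(1,k) if st[i,4]>15])
s=bot.read_state(); print(s["position"],s["force"],s["opening"],s["time_s"])
pour(.035,-.01,.19,22)
E
```

```text
time_s: 23.03
position: [0.4813, -0.2176, 0.1348]
tcp_rot: [[0.7, 0.657, -0.278], [0.714, -0.645, 0.274], [0.001, -0.391, -0.921]]
force: [-0.4, 0.3, -1.8]
opening: 0.183
time_s: 23.7
position: [0.5053, -0.2411, 0.2132]
tcp_rot: [[0.7, 0.658, -0.277], [0.714, -0.645, 0.273], [0.001, -0.389, -0.921]]
force: [-0.5, 0.1, -1.2]
opening: 0.177
top [([167.0, 215.0], 230), ([148.0, 218.0], 238), ([200.0, 265.0], 199), ([178.0, 268.0], 207), ([415.0, 278.0], 18)]
scene [([284.0, 150.0], 177), ([388.0, 314.0], 255), ([401.0, 327.0], 119)]
[ 0.50450897 -0.24037759  0.21201567] [-0.65132069  0.06576248 -1.5573975 ] 0.1810216726140857 23.8
(0.035, -0.01, 0.19, 22) [0.647 0.257 0.244] shift [ 455.1 -239.3   67.6] turn [ -0.96 -21.23 -51.11] t 23.8
```

```bash
python3 - <<'E'
from h import *
print(tri((284,150),(415,278)),unproj("scene",(284,150),.05),unproj("scene",(284,150),.16))
E
python3 -m jog '[[[6,-6,-4],[0,0,-0.5],1],[[18,-16,-6],[0,-0.6,-1.5],1],[[34,-26,-6],[0,-1.4,-3.5],1],[[54,-36,-3],[0,-2.4,-6],1],[[76,-47,0],[0,-3.5,-8.6],1],[[98,-58,3],[0,-4.5,-11],1],[[120,-70,7],[0,-5.5,-13.5],1],[[142,-82,11],[0,-6.5,-16],1],[[164,-93,15],[0,-7.5,-18.5],1],[[186,-104,19],[0,-8.5,-21],1],[[208,-115,23],[0,-9.5,-23.5],1],[[230,-126,27],[0,-10.5,-26],1]]' && python3 -m jog '[[[0,0,0],[0,0,0],1]]'
python3 - <<'E'
from h import *
pour(.035,-.01,.19,22)
E
```

```text
[ 0.48349271 -0.23762281  0.16522395] [ 0.41445453 -0.37380802  0.05      ] [ 0.48621378 -0.25086168  0.16      ]
time_s: 24.8
position: [0.5755, 0.0147, 0.2374]
tcp_rot: [[0.278, 0.886, -0.371], [0.96, -0.253, 0.116], [0.009, -0.389, -0.921]]
force: [0.4, 1.1, -1.9]
opening: 0.179
time_s: 24.88
position: [0.5762, 0.0188, 0.2374]
tcp_rot: [[0.275, 0.887, -0.37], [0.961, -0.248, 0.118], [0.013, -0.388, -0.921]]
force: [-0.3, 0.4, -1.8]
opening: 0.18
(0.035, -0.01, 0.19, 22) [0.647 0.257 0.244] shift [248.8   1.2  -3.9] turn [ -0.66 -10.9  -24.54] t 24.8833
```

The ball is in the scoop, triangulated at z 0.165. I'll carry on and pour.

```bash
python3 -m jog '[[[8,0,0],[0,-0.3,-0.8],1],[[22,0,0],[0,-0.9,-2.2],1],[[44,1,-1],[0,-1.8,-4.4],1],[[68,1,-1],[0,-2.8,-6.8],1],[[94,1,-2],[0,-3.9,-9.4],1],[[120,1,-2],[0,-5,-12],1],[[146,1,-3],[0,-6,-14.6],1],[[172,1,-3],[-0.3,-7.3,-17.2],1],[[198,1,-4],[-0.5,-8.5,-19.8],1],[[222,1.2,-4],[-0.6,-9.6,-22.2],1],[[240,1.2,-4],[-0.6,-10.4,-23.9],1],[[248.8,1.2,-4],[-0.6,-10.9,-24.5],1]]' && python3 -m jog '[[[0,0,0],[0,0,0],1],[[0,0,0],[0,0,0],1]]'
python3 - <<'E'
from h import *
pour(.035,-.01,.15,15);pour(.035,-.01,.125,0); pour(.035,-.01,.10,-30);pour(.035,-.01,.10,-60)
E
```

```text
time_s: 25.88
position: [0.6485, 0.253, 0.2419]
tcp_rot: [[-0.185, 0.911, -0.37], [0.983, 0.17, -0.072], [-0.003, -0.377, -0.926]]
force: [-0.1, 0.2, -2.5]
opening: 0.177
time_s: 26.05
position: [0.6485, 0.2493, 0.2419]
tcp_rot: [[-0.18, 0.911, -0.371], [0.984, 0.165, -0.073], [-0.005, -0.378, -0.926]]
force: [0.2, -0.8, -2.2]
opening: 0.181
(0.035, -0.01, 0.15, 15) [0.64  0.256 0.21 ] shift [ 8.1  5.5 31.9] turn [-7.22  0.11 -0.57] t 26.05
(0.035, -0.01, 0.125, 0) [0.623 0.253 0.196] shift [ 8.  -5.2 51.4] turn [-22.22   0.18  -0.56] t 26.05
(0.035, -0.01, 0.1, -30) [0.584 0.245 0.178] shift [  7.8 -35.5  83.3] turn [-52.22   0.33  -0.5 ] t 26.05
(0.035, -0.01, 0.1, -60) [0.546 0.238 0.164] shift [  7.5 -65.5 110.7] turn [-82.22   0.47  -0.42] t 26.05
```

```bash
python3 -m jog '[[[4,3,15],[-3.5,0,0],1],[[8,5.6,31],[-7,0,-0.5],1],[[8,2,38],[-12,0,-0.5],1],[[8,-1.5,44],[-17,0,-0.5],1],[[8,-5.2,51],[-22,0,-0.5],1],[[8,-10,57],[-27,0.3,-0.5],1],[[8,-15,62],[-32,0.3,-0.5],1],[[8,-20,67],[-37,0.3,-0.5],1],[[8,-25,72.5],[-42,0.3,-0.5],1],[[8,-30,78],[-47,0.4,-0.5],1],[[8,-35.5,83.3],[-52,0.4,-0.5],1],[[8,-35.5,83.3],[-52,0.4,-0.5],1]]' && python3 -m jog '[[[0,-8,-2],[-5,0,0],1],[[0,-16,-4],[-10,0,0],1],[[0,-24,-6],[-15,0,0],1],[[0,-31,-6.5],[-20,0,0],1],[[0,-38,-7],[-25,0,0],1],[[0,-44,-7],[-29,0,0],1],[[0,-44,-7],[-29,0,0],1],[[0,-44,-7],[-29,0,0],1],[[0,-44,-7],[-29,0,0],1],[[0,-44,-7],[-29,0,0],1]]' && python3 -m jog '[[[0,10,-30],[5,0,0],1],[[0,20,-60],[10,0,0],1],[[0,30,-75],[15,0,0],1],[[0,40,-80],[20,0,0],1],[[0,50,-90],[25,0,0],1],[[0,60,-95],[30,0,0],1],[[0,60,-95],[30,0,0],1],[[0,60,-95],[30,0,0],1]]'
python3 - <<'E'
from h import *
s=bot.read_state();print(s["position"],s["joint_positions"],s["opening"])
b=grab("top","t9"); a=grab("scene","s9")
for n,im in(("top",b),("scene",a)):
    m=mask(im,(0,120,80),(6,255,255)); k,l,st,c=cv2.connectedComponentsWithStats(m)
    print(n,[(np.round(c[i]).tolist(),int(st[i,4])) for i in range(1,k) if st[i,4]>15])
go(.60,.12,.28,R=R2(7,0)); go(.602,-.024,.20,R=R2(7,0));go(.602,-.024,.078,R=R2(7,0))
E
```

```text
time_s: 27.05
position: [0.5749, 0.2419, 0.1742]
tcp_rot: [[-0.187, 0.859, 0.476], [0.982, 0.164, 0.091], [0.001, 0.484, -0.875]]
force: [-3.1, 0.6, -3.5]
opening: 0.179
time_s: 27.88
position: [0.5803, 0.2501, 0.2674]
tcp_rot: [[-0.191, 0.675, 0.713], [0.982, 0.132, 0.138], [-0.001, 0.726, -0.688]]
force: [1.1, -0.6, -2.2]
opening: 0.18
time_s: 28.55
position: [0.5505, 0.2468, 0.3786]
tcp_rot: [[-0.159, 0.885, 0.438], [0.987, 0.159, 0.035], [-0.038, 0.438, -0.898]]
force: [1.3, -1.1, -1.9]
opening: 0.185
[0.55050072 0.24680939 0.37863489] [16.11779853 10.74483078 92.18533334 -6.40490495 51.63633838  9.31834838] 0.18482833746251387
top [([167.0, 215.0], 193), ([147.0, 223.0], 56), ([190.0, 249.0], 200), ([201.0, 265.0], 194), ([178.0, 269.0], 210)]
scene [([385.0, 321.0], 491), ([401.0, 326.0], 118)]
shift [-127.1  -26.8  105.4] turn [26.77  1.78  2.27] t 28.65
shift [-266.5  -83.1  172.8] turn [26.77  1.78  2.27] t 28.65
shift [-261.8 -138.   281.7] turn [26.77  1.78  2.27] t 28.65
```

All five balls are in the box according to the top view. Next the scoop goes back on the mat.

```bash
python3 -m jog '[[[-16,-3,13],[3.3,0.2,0.3],1],[[-32,-7,26],[6.6,0.4,0.6],1],[[-48,-10,39],[10,0.6,0.9],1],[[-64,-14,52],[13.3,0.9,1.1],1],[[-80,-17,66],[16.7,1.1,1.4],1],[[-96,-20,79],[20,1.3,1.7],1],[[-127,-27,105],[24,1.6,2],1],[[-162,-41,122],[26.8,1.8,2.3],1],[[-197,-55,139],[26.8,1.8,2.3],1],[[-232,-69,156],[26.8,1.8,2.3],1],[[-266,-83,173],[26.8,1.8,2.3],1],[[-266,-83,173],[26.8,1.8,2.3],1]]' && python3 -m jog '[[[0,0,0],[0,0,0],1],[[0,0,0],[0,0,0],1]]'
python3 - <<'E'
from h import *
go(.602,-.024,.078,R=R2(7,0));go(.602,-.024,.0741,R=R2(7,0))
E
```

```text
time_s: 29.65
position: [0.5914, -0.0322, 0.1864]
tcp_rot: [[-0.115, 0.993, -0.021], [0.993, 0.115, -0.007], [-0.005, -0.022, -1.0]]
force: [0.4, 0.9, -1.5]
opening: 0.18
time_s: 29.82
position: [0.5938, -0.0252, 0.1913]
tcp_rot: [[-0.119, 0.993, -0.014], [0.993, 0.119, -0.003], [-0.001, -0.015, -1.0]]
force: [0.3, 0.4, -1.1]
opening: 0.179
shift [  0.3   9.9 113.2] turn [-0.84  0.06 -0.16] t 29.8167
shift [  0.3  10.  117.1] turn [-0.84  0.06 -0.16] t 29.8167
```

```bash
python3 -m jog '[[[0,3,20],[-0.4,0,0],1],[[0,6,45],[-0.8,0,0],1],[[0,10,70],[-0.8,0,-0.2],1],[[0,10,90],[-0.8,0,-0.2],1],[[0,10,103],[-0.8,0,-0.2],1],[[0,10,110],[-0.8,0,-0.2],1],[[0,10,114],[-0.8,0,-0.2],1],[[0,10,116],[-0.8,0,-0.2],1],[[0,10,116.5],[-0.8,0,-0.2],1],[[0,10,116.5],[-0.8,0,-0.2],1],[[0,10,116.5],[-0.8,0,-0.2],1]]'
python3 - <<'E'
from h import *
go(.602,-.024,.0741,R=R2(7,0)); s=bot.read_state(); print(s["force"],s["position"])
E
```

```text
time_s: 30.73
position: [0.6035, -0.0236, 0.0766]
tcp_rot: [[-0.124, 0.992, 0.002], [0.992, 0.124, -0.001], [-0.001, 0.002, -1.0]]
force: [-0.2, 1.1, -1.5]
opening: 0.181
shift [-0.2 -1.6  2.5] turn [0.12 0.05 0.1 ] t 30.7333
[-0.16191032  1.11926258 -1.45698473] [ 0.60354992 -0.02360122  0.07660702]
```

```bash
python3 -m jog '[[[0,-1,1.2],[0,0,0],1],[[0,-1,2.4],[0,0,0],1],[[0,-1,2.8],[0,0,0],1],[[0,-1,2.8],[0,0,0],1],[[0,-1,2.8],[0,0,0],0.7],[[0,-1,2.8],[0,0,0],0.3],[[0,-1,2.8],[0,0,0],0],[[0,-1,2.8],[0,0,0],0],[[0,-1,2.8],[0,0,0],0],[[0,-1,2.8],[0,0,0],0],[[0,-1,2.8],[0,0,0],0],[[0,-1,2.8],[0,0,0],0]]' && python3 -m jog '[[[0,0,0],[0,0,0],0],[[0,0,0],[0,0,0],0],[[0,0,0],[0,0,0],0],[[0,0,0],[0,0,0],0],[[0,0,0],[0,0,0],0],[[0,0,0],[0,0,0],0],[[0,0,0],[0,0,0],0],[[0,0,0],[0,0,0],0],[[0,0,0],[0,0,0],0]]' && python3 -m jog '[[[0,0,-20],[0,0,0],0],[[0,0,-45],[0,0,0],0],[[0,0,-75],[0,0,0],0],[[0,0,-110],[0,0,0],0],[[0,0,-150],[0,0,0],0],[[0,0,-190],[0,0,0],0],[[0,0,-230],[0,0,0],0],[[0,0,-270],[0,0,0],0],[[0,0,-310],[0,0,0],0],[[0,0,-340],[0,0,0],0],[[0,0,-340],[0,0,0],0]]'
python3 - <<'E'
from h import *
s=bot.read_state();print(s["joint_positions"])
# lid closing contact path: fist (TCP) pushing lid outer face; hinge frame: y toward +, lid direction at th: (-cos,+sin)
th0=tc+Rz(np.radians(tyaw))@np.array([0,.09,.0905])
def lidp(th,r,off,x=0): # point at radius r from the axis, off outward (outer normal) in tumbler coords
    d=np.array([0,-np.cos(th),np.sin(th)]); n=np.array([0,np.sin(th),np.cos(th)])
    return th0+Rz(np.radians(tyaw))@(np.array([x,0,0])+r*d+off*n)
for th in np.radians([92,75,60,45,30,15,0]): print(np.degrees(th).round(),lidp(th,.15,.006).round(3))
E
```

```text
time_s: 31.73
position: [0.6017, -0.0237, 0.0726]
tcp_rot: [[-0.123, 0.992, -0.0], [0.992, 0.123, -0.0], [-0.0, -0.0, -1.0]]
force: [0.2, -0.4, 0.9]
opening: 0.701
time_s: 32.48
position: [0.6018, -0.0236, 0.0728]
tcp_rot: [[-0.123, 0.992, 0.0], [0.992, 0.123, -0.0], [-0.0, 0.0, -1.0]]
force: [-1.0, 0.6, 0.4]
opening: 1.004
time_s: 33.4
position: [0.6046, -0.0241, 0.4213]
tcp_rot: [[-0.124, 0.992, 0.016], [0.992, 0.124, -0.004], [-0.005, 0.015, -1.0]]
force: [0.7, -0.0, 1.4]
opening: 0.999
[-1.28569794e+01  1.93627101e+01  6.89010599e+01  2.52863560e-05
  9.08141021e+01 -1.99577591e+01]
92.0 [0.535 0.349 0.24 ]
75.0 [0.544 0.306 0.237]
60.0 [0.551 0.269 0.223]
45.0 [0.557 0.238 0.201]
30.0 [0.561 0.213 0.171]
15.0 [0.565 0.197 0.135]
0.0 [0.566 0.191 0.096]
```

```bash
python3 - <<'E'
from h import *
go(.52,.42,.42,R=R2(tyaw,0))
b=grab("top","t10"); m=mask(b,(100,120,80),(120,255,255),roi=(255,170,360,280)); print(findscoop(b,roi=(275,200,336,245),p0=(.602,-.024,.12)))
cv2.imwrite("pics/z8.png",cv2.resize(b[160:330,60:360,::-1],None,fx=2.6,fy=2.6))
E
python3 -m jog '[[[40,-5,0],[0,0,0],1],[[80,-10,0],[0,0,0],1],[[120,-15,0],[0,0,0],1],[[120,-15,0],[0,0,0],1]]'
python3 - <<'E'
from h import *
go(.52,.42,.42,R=R2(tyaw,0))
E
```

```text
shift [451.2 -29.1  -1.6] turn [ 0.86  0.34 -3.8 ] t 33.4
(array([ 0.62159195, -0.00556949,  0.04227447]), np.float64(2.4221487787226805), np.float64(1.0666000739918609), ((288.5, 214.5), (27.0, 21.0), 90.0))
time_s: 33.78
position: [0.5687, 0.1001, 0.4112]
tcp_rot: [[-0.13, 0.991, -0.005], [0.991, 0.13, 0.005], [0.005, -0.004, -1.0]]
force: [-0.7, -0.4, -0.0]
opening: 0.782
shift [323.6  -6.7  -7.1] turn [-0.24 -0.3  -3.42] t 33.7833
```

View pics/z8.png

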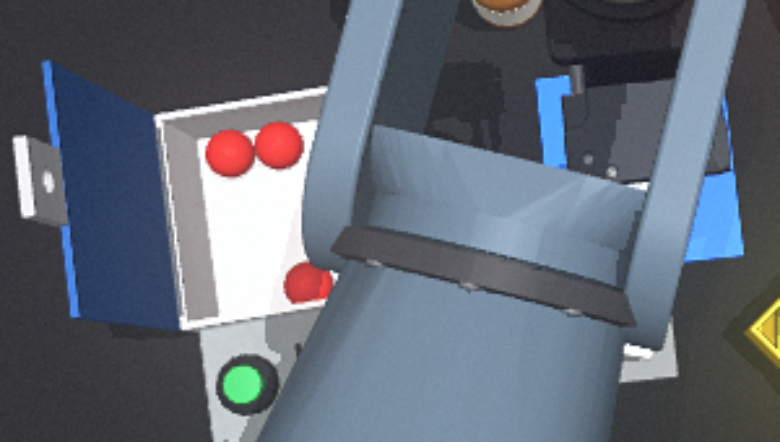

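```bash
python3 -m jog '[[[36,-1,-1],[0,0,-0.5],1],[[72,-2,-2],[0,0,-1],1],[[108,-3,-3],[0,0,-1.5],1],[[144,-4,-4],[0,0,-2],1],[[180,-5,-5],[0,0,-2.5],1],[[216,-5,-6],[0,0,-3],1],[[252,-6,-7],[0,0,-3.4],1],[[288,-6,-7],[0,0,-3.4],1],[[323,-7,-7],[0,0,-3.4],1],[[323,-7,-7],[0,0,-3.4],1],[[323,-7,-7],[0,0,-3.4],1]]'
cat >> h.py <<'E'
th0=tc+Rz(np.radians(tyaw))@np.array([0,.09,.0905])
def lidp(thd,r,off,x=0):
    th=np.radians(thd); d=np.array([0,-np.cos(th),np.sin(th)]); n=np.array([0,np.sin(th),np.cos(th)])
    return th0+Rz(np.radians(tyaw))@(np.array([x,0,0])+r*d+off*n)
E
python3 - <<'E'
from h import *
go(.52,.42,.27,R=R2(tyaw,0))
s=bot.read_state(); print(s["position"],s["force"])
R=R2(tyaw,0)
P0=np.array([.52,.42,.27])
for th in range(92,-1,-4):
    r=.16+.02*th/92; off=.006+.010*np.sin(np.radians(th)); p=lidp(th,r,off); print(th,np.round(R.T@(p-P0)*1000).astype(int).tolist())
E
```

```text
time_s: 34.7
position: [0.5241, 0.4145, 0.4171]
tcp_rot: [[-0.185, 0.983, -0.003], [0.983, 0.185, -0.003], [-0.002, -0.004, -1.0]]
force: [-0.1, -0.4, -0.0]
opening: 0.016
shift [  6.5  -2.5 147.1] turn [-0.21  0.11 -0.22] t 34.7
[0.52412466 0.41446427 0.41711032] [-0.09396609 -0.36048693 -0.03413242]
92 [-62, 2, 0]
88 [-74, 2, 0]
84 [-87, 2, 1]
80 [-99, 2, 2]
76 [-111, 2, 4]
72 [-123, 2, 8]
68 [-135, 2, 12]
64 [-147, 2, 17]
60 [-158, 2, 22]
56 [-168, 2, 29]
52 [-178, 2, 36]
48 [-188, 2, 44]
44 [-197, 2, 52]
40 [-205, 2, 62]
36 [-213, 2, 71]
32 [-219, 2, 81]
28 [-225, 2, 92]
24 [-231, 2, 103]
20 [-235, 2, 114]
16 [-239, 2, 126]
12 [-241, 2, 138]
8 [-243, 2, 150]
4 [-244, 2, 162]
0 [-244, 2, 174]
```

```bash
python3 -m jog '[[[6,-2,30],[0,0,0],1],[[6,-2,65],[0,0,0],1],[[6,-2,100],[0,0,0],1],[[6,-2,130],[0,0,0],1],[[6,-2,147],[0,0,0],1],[[6,-2,147],[0,0,0],1],[[6,-2,147],[0,0,0],1]]' && python3 -m jog '[[[-20,1,0],[0,0,0],1],[[-45,1,0],[0,0,0],1],[[-62,1,0],[0,0,0],1],[[-74,1,0],[0,0,0],1],[[-87,1,1],[0,0,0],1],[[-99,1,2],[0,0,0],1],[[-111,1,4],[0,0,0],1],[[-123,1,8],[0,0,0],1],[[-135,1,12],[0,0,0],1],[[-147,1,17],[0,0,0],1],[[-158,1,22],[0,0,0],1],[[-158,1,22],[0,0,0],1]]'
python3 - <<'E'
from h import *
R=R2(tyaw,0)
P0=np.array([.52,.42,.27]);s=bot.read_state(); print("from P0",R.T@(s["position"]-P0)*1000)
E
```

```text
time_s: 35.28
position: [0.5221, 0.417, 0.2713]
tcp_rot: [[-0.18, 0.984, -0.003], [0.984, 0.18, -0.002], [-0.002, -0.003, -1.0]]
force: [-0.3, -0.5, 1.0]
opening: 0.005
time_s: 36.28
position: [0.5514, 0.2608, 0.2488]
tcp_rot: [[-0.18, 0.984, -0.004], [0.984, 0.18, -0.003], [-0.002, -0.004, -1.0]]
force: [0.0, -0.6, 0.1]
opening: 0.009
from P0 [-162.2954587     0.74065176   21.20904913]
```

```bash
python3 -m jog '[[[-7,0,8],[0,0,0],1],[[-16,0,15],[0,0,0],1],[[-26,0,23],[0,0,0],1],[[-35,0,31],[0,0,0],1],[[-43,0,41],[0,0,0],1],[[-51,0,50],[0,0,0],1],[[-57,0,60],[0,0,0],1],[[-63,0,71],[0,0,0],1],[[-69,0,82],[0,0,0],1],[[-73,0,93],[0,0,0],1],[[-77,0,105],[0,0,0],1],[[-77,0,105],[0,0,0],1]]'; python3 -m jog '[[[-2,0,12],[0,0,0],1],[[-4,0,24],[0,0,0],1],[[-5,0,36],[0,0,0],1],[[-5,0,42],[0,0,0],1],[[-5,0,46],[0,0,0],1],[[-5,0,48],[0,0,0],1],[[-5,0,49],[0,0,0],1],[[-5,0,49],[0,0,0],1]]'
python3 - <<'E'
from h import *
s=bot.read_state(); print(s["position"],s["force"])
a=grab("scene","s11")
cv2.imwrite("pics/z9.png",cv2.resize(a[220:400,300:500,::-1],None,fx=3,fy=3))
E
```

```text
time_s: 37.28
position: [0.5642, 0.1866, 0.1427]
tcp_rot: [[-0.181, 0.983, -0.005], [0.983, 0.181, -0.001], [-0.0, -0.006, -1.0]]
force: [-0.4, 0.7, 0.2]
opening: 0.006
time_s: 37.95
position: [0.5668, 0.1832, 0.097]
tcp_rot: [[-0.182, 0.983, 0.0], [0.983, 0.182, 0.0], [0.0, 0.0, -1.0]]
force: [0.2, 0.3, 0.7]
opening: 0.004
[0.56681672 0.18321924 0.09704214] [0.20738255 0.3395831  0.67763312]
```

View pics/z9.png

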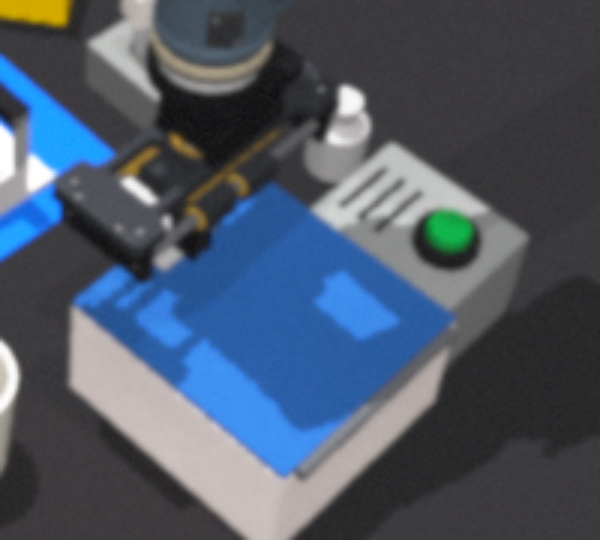

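The lid is down, or nearly so. I'll press it firmly until the force rises.

```bash
python3 -m jog '[[[0,0,1],[0,0,0],1],[[0,0,2],[0,0,0],1],[[0,0,3],[0,0,0],1],[[0,0,3],[0,0,0],1],[[0,0,3],[0,0,0],1]]';  python3 -m jog '[[[0,0,1],[0,0,0],1],[[0,0,2],[0,0,0],1],[[0,0,2],[0,0,0],1],[[0,0,2],[0,0,0],1]]'
```

```text
time_s: 38.42
position: [0.5672, 0.1833, 0.0967]
tcp_rot: [[-0.182, 0.983, 0.002], [0.983, 0.182, 0.0], [-0.0, 0.002, -1.0]]
force: [-4.5, -0.6, 15.1]
opening: 0.005
time_s: 38.75
position: [0.5673, 0.1834, 0.0966]
tcp_rot: [[-0.183, 0.983, 0.003], [0.983, 0.183, 0.0], [-0.0, 0.003, -1.0]]
force: [-6.6, -1.8, 26.0]
opening: 0.006
```

The lid is fully closed: at 26 N the fingertips stop at z 0.0966, which matches the closed height. Next I measure the tab hole and fetch the pin.

```bash
python3 -m jog '[[[0,0,-15],[0,0,0],0.8],[[0,0,-50],[0,0,0],0.5],[[0,0,-90],[0,0,0],0],[[0,0,-120],[0,0,0],0],[[-40,-30,-135],[0,0,0],0],[[-75,-60,-135],[0,0,0],0],[[-105,-90,-130],[0,0,0],0],[[-105,-90,-130],[0,0,0],0],[[-105,-90,-130],[0,0,0],0],[[-105,-90,-130],[0,0,0],0],[[-105,-90,-130],[0,0,0],0],[[-105,-90,-130],[0,0,0],0]]'
python3 - <<'E'
from h import *
a=grab("scene","s12")
m=mask(a,(8,150,120),(20,255,255),roi=(345,215,395,265)); c=biggest(m);print(cv2.contourArea(c),cv2.boundingRect(c))
a0=cv2.imread("pics/scene0.png")[:,:,::-1];c=biggest(mask(a0,(8,150,120),(20,255,255),roi=(345,215,395,265)));print(cv2.boundingRect(c))
for yaw in range(-40,50,5): print(yaw,[round(hullfit({"scene":c},box(-.013,.013,-.013,.013,.077,.113),[.444,.045,np.radians(yaw)])[1],3)],end=" ")
p,f=hullfit({"scene":c},box(-.013,.013,-.013,.013,.077,.113),[.444,.045,0.0]);print(p,np.degrees(p[2]),f)
b=cv2.imread("pics/top0.png")[:,:,::-1];c2=biggest(mask(b,(8,150,120),(20,255,255),roi=(250,280,290,310)))
p,f=hullfit({"top":c2},box(-.013,.013,-.013,.013,.113,.1131),[.444,.045,0.0]);print(p,np.degrees(p[2]),f)
for q in (1.,): go(.444,.0447,.13,R=R2(q)); go(.444,.0447,.086,R=R2(q))
E
```

```text
time_s: 39.75
position: [0.4986, 0.0642, 0.2219]
tcp_rot: [[-0.183, 0.983, 0.002], [0.983, 0.183, 0.0], [-0.0, 0.002, -1.0]]
force: [-0.2, -0.4, -0.6]
opening: 0.835
249.0 (362, 226, 17, 21)
(362, 226, 17, 21)
-40 [np.float64(0.142)] -35 [np.float64(0.141)] -30 [np.float64(0.141)] -25 [np.float64(0.142)] -20 [np.float64(0.141)] -15 [np.float64(0.141)] -10 [np.float64(0.146)] -5 [np.float64(0.154)] 0 [np.float64(0.153)] 5 [np.float64(0.156)] 10 [np.float64(0.16)] 15 [np.float64(0.161)] 20 [np.float64(0.144)] 25 [np.float64(0.179)] 30 [np.float64(0.141)] 35 [np.float64(0.141)] 40 [np.float64(0.141)] 45 [np.float64(0.141)] [0.44487749 0.04190989 0.00718302] 0.4115569896260017 0.15345681525205238
[0.44297019 0.04441415 0.02935698] 1.6820309063575225 0.2826778048497506
shift [ -9.3 -57.2  91.7] turn [ 0.06 -0.    9.58] t 39.8
shift [ -9.3 -57.3 135.7] turn [ 0.06 -0.    9.58] t 39.8
```

```bash
python3 -m jog '[[[-3,-19,10],[0,0,3],0],[[-6,-38,20],[0,0,6],0],[[-9,-57,40],[0,0,9.5],0],[[-9.3,-57,65],[0,0,9.5],0],[[-9.3,-57,85],[0,0,9.5],0],[[-9.3,-57,91],[0,0,9.5],0],[[-9.3,-57,91],[0,0,9.5],0],[[-9.3,-57,91],[0,0,9.5],0]]'
python3 - <<'E'
from h import *
a=grab("scene","s13")
cv2.imwrite("pics/z10.png",cv2.resize(a[190:290,310:410,::-1],(560,560)))
go(.4442,.0447,.086,R=R2(1))
E
```

```text
time_s: 40.47
position: [0.444, 0.0442, 0.1308]
tcp_rot: [[-0.018, 1.0, 0.0], [1.0, 0.018, -0.0], [-0.0, 0.0, -1.0]]
force: [0.1, -0.3, 1.0]
opening: 0.997
shift [ 0.6 -0.2 45.3] turn [0.11 0.02 0.04] t 40.5167
```

View pics/z10.png

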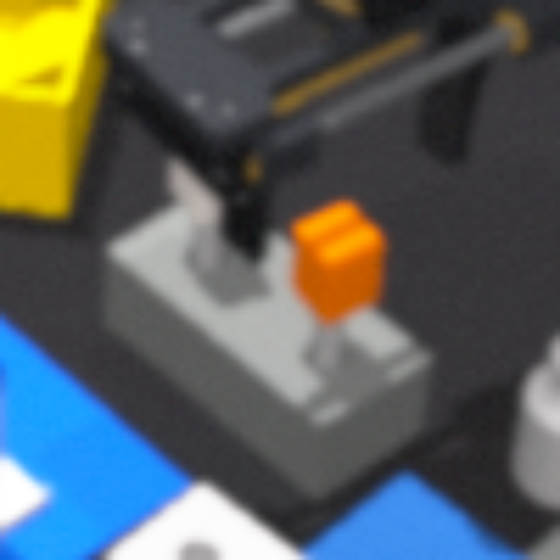

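The fingers straddle the orange head with open space on both sides. I'll descend, grip and lift.

```bash
python3 -m jog '[[[0.5,0,15],[0,0,0],0],[[0.5,0,30],[0,0,0],0],[[0.5,0,41],[0,0,0],0],[[0.5,0,45],[0,0,0],0],[[0.5,0,45],[0,0,0],0],[[0.5,0,45],[0,0,0],1],[[0.5,0,45],[0,0,0],1],[[0.5,0,45],[0,0,0],1],[[0.5,0,45],[0,0,0],1],[[0.5,0,45],[0,0,0],1],[[0.5,0,45],[0,0,0],1],[[0.5,0,45],[0,0,0],1]]' && python3 -m jog '[[[0,0,0],[0,0,0],1],[[0,0,0],[0,0,0],1],[[0,0,0],[0,0,0],1],[[0,0,0],[0,0,0],1],[[0,0,0],[0,0,0],1],[[0,0,0],[0,0,0],1],[[0,0,0],[0,0,0],1],[[0,0,0],[0,0,0],1],[[0,0,0],[0,0,0],1],[[0,0,0],[0,0,0],1]]' && python3 -m jog '[[[0,0,-6],[0,0,0],1],[[0,0,-16],[0,0,0],1],[[0,0,-30],[0,0,0],1],[[0,0,-50],[0,0,0],1],[[0,0,-75],[0,0,0],1],[[0,0,-100],[0,0,0],1],[[0,0,-120],[0,0,0],1],[[0,0,-130],[0,0,0],1],[[0,0,-130],[0,0,0],1],[[0,0,-130],[0,0,0],1]]'
python3 - <<'E'
from h import *
go(.576,.1377,.22,R=R2(tyaw)); go(.576,.1377,.205,R=R2(tyaw))
E
```

```text
time_s: 41.52
position: [0.4432, 0.0443, 0.0859]
tcp_rot: [[-0.017, 1.0, 0.0], [1.0, 0.017, -0.0], [-0.0, 0.0, -1.0]]
force: [-0.5, -0.5, -0.5]
opening: 0.555
time_s: 42.35
position: [0.4431, 0.0443, 0.0857]
tcp_rot: [[-0.017, 1.0, 0.0], [1.0, 0.017, -0.0], [-0.0, 0.0, -1.0]]
force: [-0.3, 0.4, -0.7]
opening: 0.298
time_s: 43.18
position: [0.4431, 0.0444, 0.2163]
tcp_rot: [[-0.017, 1.0, 0.001], [1.0, 0.017, -0.0], [-0.0, 0.001, -1.0]]
force: [-0.1, -0.6, -1.1]
opening: 0.294
shift [ 91.  134.5  -3.5] turn [ 0.08  0.02 -9.91] t 43.1833
shift [ 91.  134.5  11.5] turn [ 0.08  0.02 -9.91] t 43.1833
```

```bash
python3 -m jog '[[[12,18,0],[0,0,-1],1],[[25,37,0],[0,0,-3],1],[[40,58,0],[0,0,-5],1],[[55,80,0],[0,0,-7],1],[[70,102,0],[0,0,-9],1],[[83,122,0],[0,0,-9.9],1],[[91,134.5,0],[0,0,-9.9],1],[[91,134.5,0],[0,0,-9.9],1],[[91,134.5,0],[0,0,-9.9],1]]'
python3 - <<'E'
from h import *
a=cv2.imread("pics/s12.png")[:,:,::-1]; a2=grab("scene","s14"); b2=grab("top","t14")
s=bot.read_state();print(s["position"],s["opening"])
hp=proj("scene",[[.5761,.1377,.0985]])[0]; print("pred hole px",hp)
u,v=int(hp[0]),int(hp[1])
cv2.imwrite("pics/z11.png",np.hstack([cv2.resize(x[v-65:v+25,u-45:u+45,::-1],(400,400),interpolation=cv2.INTER_CUBIC) for x in(a,a2)]))
g=cv2.cvtColor(np.ascontiguousarray(a),cv2.COLOR_RGB2GRAY).astype(float);r=6
w=np.clip(140-g[v-r:v+r+1,u-r:u+r+1],0,None);yy,xx=np.mgrid[v-r:v+r+1,u-r:u+r+1];uv=((w*xx).sum()/w.sum(),(w*yy).sum()/w.sum());print(g[v-r:v+r+1,u-r:u+r+1].astype(int))
print("hole wc",uv,unproj("scene",uv,.0985),unproj("scene",uv,.0945))
print("axis pts px",[(z,proj("scene",[[*s["position"][:2],z]])[0].round(1).tolist()) for z in(.137,.16,.19)])
E
```

```text
time_s: 43.93
position: [0.575, 0.1378, 0.2138]
tcp_rot: [[-0.19, 0.982, -0.004], [0.982, 0.19, -0.001], [0.0, -0.004, -1.0]]
force: [-0.5, -0.1, -0.6]
opening: 0.296
[0.57422731 0.13721757 0.21438265] 0.2973463535699972
pred hole px [346.89650235 288.07060589]
[[189 196 196 196 195 194 192 193 193 192 192 189 178]
 [195 196 196 196 195 193 192 193 194 193 198 195 192]
 [195 197 194 194 194 191 195 193 196 196 196 196 196]
 [195 192 191 189 188 192 194 196 196 195 197 196 195]
 [193 189 184 179 174 177 182 185 188 195 195 196 196]
 [190 179 169 158 157 164 166 167 177 188 192 194 196]
 [185 170 157 154 160 164 163 160 164 173 187 193 198]
 [185 168 158 158 165 169 170 164 159 167 183 195 197]
 [198 177 161 159 156 156 158 161 163 172 186 195 197]
 [225 198 175 159 148 141 147 155 168 179 192 196 197]
 [243 226 201 179 162 152 157 166 180 190 196 197 198]
 [250 244 231 215 196 185 182 189 192 197 198 198 195]
 [252 250 247 243 228 211 199 197 197 196 197 197 196]]
hole wc (np.float64(nan), np.float64(nan)) [nan nan nan] [nan nan nan]
axis pts px [(0.137, [348.4, 275.1]), (0.16, [349.0, 267.5]), (0.19, [349.7, 257.2])]<stdin>:8: RuntimeWarning: invalid value encountered in scalar divide
```

View pics/z11.png

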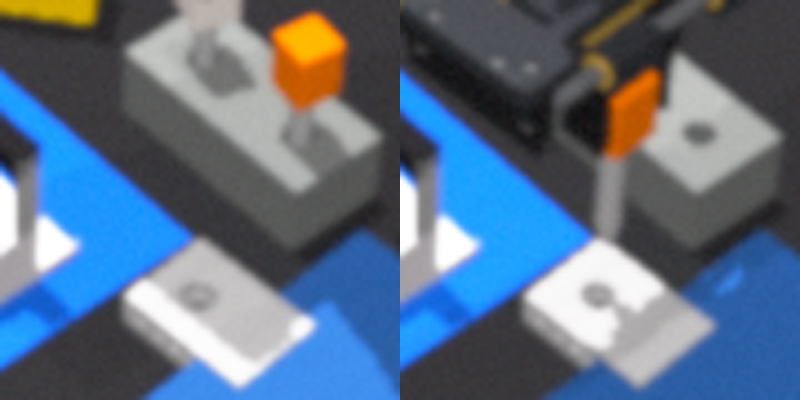

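Run:
```python
from h import *
a=cv2.imread("pics/s14.png")[:,:,::-1]; g=cv2.cvtColor(np.ascontiguousarray(a),cv2.COLOR_RGB2GRAY).astype(float)
a1=cv2.imread("pics/s12.png")[:,:,::-1]; g1=cv2.cvtColor(np.ascontiguousarray(a1),cv2.COLOR_RGB2GRAY).astype(float)
print(g[282:297,337:354].astype(int))
for G,T in((g,225),(g1,185)):
    w=np.clip(T-G[284:294,339:351],0,30);yy,xx=np.mgrid[284:294,339:351];uv=((w*xx).sum()/w.sum(),(w*yy).sum()/w.sum());print("hole",uv,unproj("scene",uv,.0985))
print(g[258:278:2,338:360].astype(int))
s=bot.read_state()
for r in range(262,272,2):
    w=np.clip(g[r,340:356]-90,0,None);x=np.arange(340,356);print(r,(w*x).sum()/w.sum())
print(s["position"],proj("scene",[[*s["position"][:2],.16]]))
```

```text
[[175 214 237 246 248 248 248 247 247 247 246 246 246 246 244 239 223]
 [229 241 246 248 248 248 247 247 247 246 247 247 247 247 248 247 242]
 [245 247 248 248 248 247 246 245 244 245 246 247 248 248 248 248 247]
 [248 248 248 248 246 244 241 238 236 239 243 246 248 248 248 248 247]
 [249 249 247 246 242 233 221 211 211 220 229 238 244 247 247 248 248]
 [248 248 247 245 234 207 182 171 176 181 195 220 237 244 248 248 248]
 [248 248 246 242 223 184 162 160 165 164 169 191 223 242 247 249 249]
 [248 247 246 241 223 183 165 162 167 168 166 179 214 239 247 248 249]
 [247 247 246 243 230 196 169 159 156 157 164 176 204 230 241 244 247]
 [247 247 247 246 240 226 195 172 156 162 172 183 191 205 219 227 239]
 [248 248 248 248 246 241 230 216 201 203 217 214 194 184 186 199 219]
 [248 248 249 249 248 247 245 242 240 240 240 232 206 182 176 183 191]
 [245 248 248 248 249 248 248 249 249 248 247 240 220 189 176 177 177]
 [234 243 247 248 248 249 249 250 249 249 248 245 230 199 178 175 173]
 [202 229 243 247 249 249 250 249 249 249 247 241 226 196 176 173 172]]
hole (np.float64(345.7248062015504
[... 583 characters left out ...]
 143 143 137 124 102  89  90  91  89
   89  92  90  90]
 [ 61  61  60  61  61  67  84 114 135 144 141 135 116  88  75  76  82  87
   91  89  90  90]
 [ 80  65  63  61  61  67  90 119 137 145 141 132 111  85  62  60  62  71
   81  87  88  89]
 [119 106  85  70  67  69  95 124 139 146 140 129 108  79  60  53  56  57
   59  66  74  85]
 [131 130 126 114  95  81  88 114 137 141 138 122  94  69  60  56  58  57
   53  56  59  64]
 [126 133 129 127 127 128 139 152 156 147 130 103  74  59  57  55  54  57
   54  54  56  58]]
262 348.25367647058823
264 348.15867158671585
266 347.86538461538464
268 347.51428571428573
270 347.3795918367347
[0.57422731 0.13721757 0.21438265] [[348.96046424 267.47494568]]
```

Run:
```python
from h import *
print(unproj("scene",(346.4,288.5),.0985),unproj("scene",(346.4,289),.0985))
go(.5762,.1378,.2,R=R2(tyaw)); go(.5762,.1378,.17,R=R2(tyaw))
```

```text
[0.57759962 0.13806552 0.0985    ] [0.57836004 0.13912949 0.0985    ]
shift [ 0.2  2.1 14.4] turn [-0.22 -0.01 -0.01] t 44.0333
shift [ 0.2  2.2 44.4] turn [-0.22 -0.01 -0.01] t 44.0333
```

```bash
python3 -m jog '[[[0.3,1.2,8],[-0.2,0,0],1],[[0.3,2.4,18],[-0.2,0,0],1],[[0.3,2.4,28],[-0.2,0,0],1],[[0.3,2.4,34],[-0.2,0,0],1],[[0.3,2.4,36],[-0.2,0,0],1],[[0.3,2.4,36],[-0.2,0,0],1]]' && python3 -m jog '[[[0,0,2],[0,0,0],1],[[0,0,4],[0,0,0],1],[[0,0,6],[0,0,0],1],[[0,0,8],[0,0,0],1],[[0,0,8],[0,0,0],1],[[0,0,8],[0,0,0],1]]'
python3 - <<'E'
from h import *
a2=grab("scene","s15"); go(.5765,.138,.15,R=R2(tyaw))
E
```

```text
time_s: 44.53
position: [0.5776, 0.1382, 0.1785]
tcp_rot: [[-0.189, 0.982, 0.001], [0.982, 0.189, 0.0], [0.0, 0.001, -1.0]]
force: [0.1, -0.6, -0.3]
opening: 0.297
time_s: 45.03
position: [0.5784, 0.1384, 0.1717]
tcp_rot: [[-0.189, 0.982, 0.004], [0.982, 0.189, 0.001], [-0.0, 0.004, -1.0]]
force: [0.3, -0.8, -0.1]
opening: 0.295
shift [-0.1 -2.  21.8] turn [ 0.21  0.01 -0.01] t 45.0833
```

The tip is about 5 mm into the hole with no force. I'll continue down.

```bash
python3 -m jog '[[[0,-0.5,3],[0,0,0],1],[[0,-1.2,6],[0.2,0,0],1],[[0,-1.2,10],[0.2,0,0],1],[[0,-1.2,14],[0.2,0,0],1],[[0,-1.2,18],[0.2,0,0],1],[[0,-1.2,22],[0.2,0,0],1],[[0,-1.2,22],[0.2,0,0],1]]' && python3 -m jog '[[[0,0,5],[0,0,0],1],[[0,0,10],[0,0,0],1],[[0,0,15],[0,0,0],1],[[0,0,20],[0,0,0],1],[[0,0,25],[0,0,0],1],[[0,0,30],[0,0,0],1],[[0,0,35],[0,0,0],1],[[0,0,37],[0,0,0],1],[[0,0,37],[0,0,0],1],[[0,0,37],[0,0,0],1]]'
python3 - <<'E'
from h import *
s=bot.read_state(); print(s["position"],s["force"],s["opening"])
a=grab("scene","s16"); cv2.imwrite("pics/z12.png",cv2.resize(a[230:310,290:390,::-1],None,fx=6,fy=6,interpolation=cv2.INTER_CUBIC))
E
```

```text
time_s: 45.67
position: [0.5765, 0.1381, 0.1485]
tcp_rot: [[-0.189, 0.982, -0.002], [0.982, 0.189, -0.0], [0.0, -0.002, -1.0]]
force: [-0.7, 0.2, -1.0]
opening: 0.291
time_s: 46.5
position: [0.5773, 0.1382, 0.1126]
tcp_rot: [[-0.189, 0.982, 0.0], [0.982, 0.189, -0.0], [-0.0, -0.0, -1.0]]
force: [0.2, -0.1, 0.0]
opening: 0.296
[0.57729561 0.13819785 0.11263865] [ 0.20651808 -0.10822255  0.03267362] 0.2956904659176293
```

View pics/z12.png

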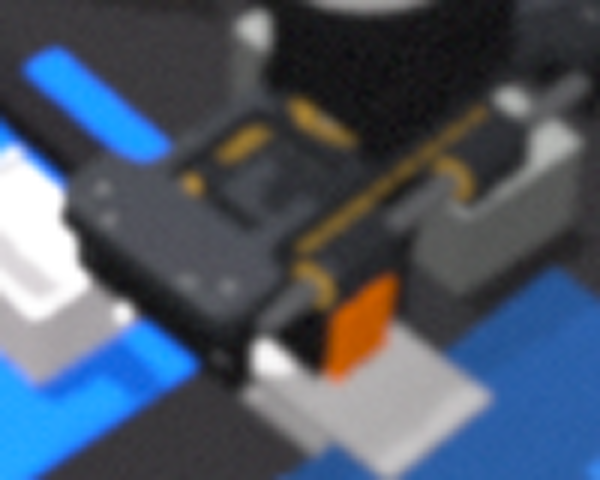

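The pin is almost seated, with about 5 mm to go. I'll lower it, release and rise.

```bash
python3 -m jog '[[[0,0,2],[0,0,0],1],[[0,0,4],[0,0,0],1],[[0,0,5.5],[0,0,0],1],[[0,0,6],[0,0,0],1],[[0,0,6],[0,0,0],1]]' && python3 -m jog '[[[0,0,0],[0,0,0],0.6],[[0,0,0],[0,0,0],0.3],[[0,0,0],[0,0,0],0],[[0,0,0],[0,0,0],0],[[0,0,0],[0,0,0],0],[[0,0,0],[0,0,0],0],[[0,0,0],[0,0,0],0],[[0,0,0],[0,0,0],0],[[0,0,-25],[0,0,0],0.2],[[0,0,-60],[0,0,0],0.4],[[0,0,-90],[0,0,0],0.6],[[0,0,-90],[0,0,0],1]]'
python3 - <<'E'
from h import *
C_=np.array([.5765,.138])
g=tc+Rz(np.radians(tyaw))@np.array([-.135,0,0])
b=cv2.imread("pics/t7.png")[:,:,::-1];m=mask(b,(50,120,60),(80,255,255),roi=(130,290,180,330));M=cv2.moments(m,True);uv=(M["m10"]/M["m00"],M["m01"]/M["m00"])
for z in(.088,.092,.097): print(z,unproj("top",uv,z))
a=cv2.imread("pics/s12.png")[:,:,::-1];m=mask(a,(50,120,50),(80,255,255),roi=(400,230,500,340));M=cv2.moments(m,True);print(M["m00"],uv2:=(M["m10"]/M["m00"],M["m01"]/M["m00"]),tri(uv2,uv))
a=grab("scene","s17"); c=biggest(mask(a,(5,150,90),(20,255,255),roi=(320,230,380,310)));print("head bbox",cv2.boundingRect(c)); P=box(-.013,.013,-.013,.013,.0985,.1345)@Rz(np.radians(10)).T+[.577,.138,0]; q=proj("scene",P);print("pred",q.min(0),q.max(0)-q.min(0))
s=bot.read_state();print(s["position"],s["joint_positions"])
E
```

```text
time_s: 46.97
position: [0.5774, 0.1382, 0.1073]
tcp_rot: [[-0.189, 0.982, 0.0], [0.982, 0.189, -0.0], [-0.0, 0.0, -1.0]]
force: [-0.8, -0.4, 3.7]
opening: 0.295
time_s: 47.97
position: [0.5815, 0.1386, 0.2031]
tcp_rot: [[-0.189, 0.982, 0.013], [0.982, 0.189, 0.001], [-0.002, 0.013, -1.0]]
force: [0.1, 0.7, 0.3]
opening: 0.684Traceback (most recent call last):
  File "<stdin>", line 4, in <module>
ZeroDivisionError: float division by zero
```

Run:
```python
from h import *
uv=(152.967,307.533)
for z in(.088,.092,.097): print(z,unproj("top",uv,z))
a=cv2.imread("pics/s12.png")[:,:,::-1];m=mask(a,(45,100,50),(85,255,255),roi=(400,230,500,340));M=cv2.moments(m,True);print(M["m00"],uv2:=(M["m10"]/M["m00"],M["m01"]/M["m00"]),tri(uv2,uv))
a=grab("scene","s17"); c=biggest(mask(a,(5,150,90),(20,255,255),roi=(320,230,380,310)));print("head bbox",cv2.boundingRect(c)); P=box(-.013,.013,-.013,.013,.0985,.1345)@Rz(np.radians(10)).T+[.577,.138,0]; q=proj("scene",P);print("pred",q.min(0),q.max(0)-q.min(0))
s=bot.read_state();print(s["position"])
for z in(.2,.105): go(.414,.272,z,R=R2(30))
```

```text
0.088 [0.4143913  0.27406499 0.088     ]
0.092 [0.41438035 0.27289256 0.092     ]
0.097 [0.41436667 0.27142703 0.097     ]
202.0 (449.08910891089107, 296.65346534653463) [0.41590927 0.26924162 0.09957067]
head bbox (338, 271, 18, 23)
pred [337.56070565 269.81918143] [19.13566471 25.63225577]
[0.57996721 0.13839169 0.20050929]
shift [ 162.6 -137.7   -0.9] turn [  0.48   0.16 -19.1 ] t 48.0167
shift [ 162.7 -138.5   94.1] turn [  0.48   0.16 -19.1 ] t 48.0167
```

The pin head's bounding box matches the seated prediction. Now the start button.

```bash
python3 -m jog '[[[20,-17,0],[0,0,-3],1],[[40,-34,0],[0,0,-6],1],[[60,-51,0],[0,0,-9],1],[[82,-69,0],[0,0,-12],1],[[104,-88,0],[0,0,-15],1],[[126,-107,0],[0,0,-18],1],[[148,-126,5],[0,0,-19],1],[[162.5,-137.5,15],[0.4,0,-19],1],[[162.5,-137.5,40],[0.4,0,-19],1],[[162.5,-138,60],[0.4,0,-19],1],[[162.5,-138,75],[0.4,0,-19],1],[[162.5,-138,75],[0.4,0,-19],1]]' && python3 -m jog '[[[0,0,2],[0,0,0],1],[[0,0,4],[0,0,0],1],[[0,0,4],[0,0,0],1]]'
python3 - <<'E'
from h import *
s=bot.read_state();print(s["position"],s["force"])
go(.4148,.2712,.1,R=R2(30))
E
```

```text
time_s: 49.02
position: [0.408, 0.2707, 0.1184]
tcp_rot: [[-0.499, 0.867, -0.014], [0.867, 0.499, -0.005], [0.002, -0.015, -1.0]]
force: [-0.1, -0.5, 0.2]
opening: 0.007
time_s: 49.27
position: [0.4114, 0.2717, 0.118]
tcp_rot: [[-0.498, 0.867, -0.006], [0.867, 0.498, -0.002], [0.001, -0.006, -1.0]]
force: [-0.7, 0.3, -0.3]
opening: 0.006
[0.41142349 0.27169019 0.11800379] [-0.71475147  0.31381914 -0.32420782]
shift [-2.1  2.8 18. ] turn [-0.35 -0.05 -0.12] t 49.2667
```

```bash
python3 -m jog '[[[-1,1,4],[0,0,0],1],[[-1.5,2,8],[0,0,0],1],[[-1.5,2,12],[0,0,0],1],[[-1.5,2,15],[0,0,0],1],[[-1.5,2,17],[0,0,0],1],[[-1.5,2,19],[0,0,0],1],[[-1.5,2,19],[0,0,0],1]]'; for i in 1 2 3; do python3 -m jog '[[[0,0,1.5],[0,0,0],1],[[0,0,3],[0,0,0],1],[[0,0,3],[0,0,0],1]]' | grep -E 'pos|force'; done
```

```text
time_s: 49.85
position: [0.4145, 0.2715, 0.1011]
tcp_rot: [[-0.499, 0.867, -0.004], [0.867, 0.499, -0.002], [0.0, -0.004, -1.0]]
force: [-1.2, -1.2, 20.7]
opening: 0.008
position: [0.4145, 0.2716, 0.1007]
force: [-6.5, -4.3, 42.4]
position: [0.4146, 0.2716, 0.1003]
force: [-11.7, -5.4, 64.2]
position: [0.4147, 0.2717, 0.0999]
force: [-13.9, -8.1, 86.2]
```

That pressed far harder than needed, 86 N. I'll back off slowly and watch force against height to confirm the button's spring travel.

```bash
python3 -m jog '[[[0,0,-5],[0,0,0],1],[[0,0,-9],[0,0,0],1],[[0,0,-9],[0,0,0],1]]' | grep -E 'pos|force'; for i in 1 2 3 4 5 6; do python3 -m jog '[[[0,0,-1],[0,0,0],1],[[0,0,-1.5],[0,0,0],1],[[0,0,-1.5],[0,0,0],1]]' | grep -E 'pos|force'; done
```

```text
position: [0.4145, 0.2715, 0.1012]
force: [-0.7, -2.0, 15.3]
position: [0.4144, 0.2715, 0.1013]
force: [0.1, -1.1, 9.5]
position: [0.4144, 0.2715, 0.1022]
force: [2.1, -0.1, 4.7]
position: [0.4144, 0.2715, 0.1034]
force: [2.5, 0.2, 3.9]
position: [0.4134, 0.2715, 0.1047]
force: [2.0, 0.9, 2.8]
position: [0.4129, 0.2713, 0.1061]
force: [2.1, 0.8, 1.8]
position: [0.4124, 0.2711, 0.1074]
force: [-0.0, -0.2, 0.4]
```

The spring travel shows clearly: force falls from 4.7 N to 0 between z 0.101 and 0.107, so the button went home and has released. I'll retreat and check everything.

```bash
python3 -m jog '[[[0,0,-30],[0,0,0],1],[[0,0,-70],[0,0,0],1],[[0,0,-110],[0,0,0],1],[[20,-5,-140],[0,0,0],1],[[55,-15,-140],[0,0,0],1],[[90,-25,-140],[0,0,0],1],[[125,-35,-140],[0,0,0],1],[[160,-45,-140],[0,0,0],1],[[195,-55,-140],[0,0,0],1],[[230,-65,-140],[0,0,0],1],[[265,-75,-140],[0,0,0],1],[[265,-75,-140],[0,0,0],1]]'
python3 - <<'E'
from h import *
a=grab("scene","s18");b=grab("top","t18")
cv2.imwrite("pics/z13.png",np.hstack([cv2.resize(a[120:400,160:500,::-1],(440,362)),cv2.resize(b[90:430,60:400,::-1],(360,362))]))
for n,im in(("top",b),("scene",a)):
    m=mask(im,(0,120,80),(6,255,255)); k,l,st,c=cv2.connectedComponentsWithStats(m)
    print(n,[(np.round(c[i]).tolist(),int(st[i,4])) for i in range(1,k) if st[i,4]>15])
E
```

```text
time_s: 53.35
position: [0.2119, 0.4664, 0.2478]
tcp_rot: [[-0.503, 0.864, -0.01], [0.864, 0.503, -0.003], [0.003, -0.01, -1.0]]
force: [0.5, 0.2, 0.5]
opening: -0.004
top [([224.0, 232.0], 22)]
scene []
```

View pics/z13.png

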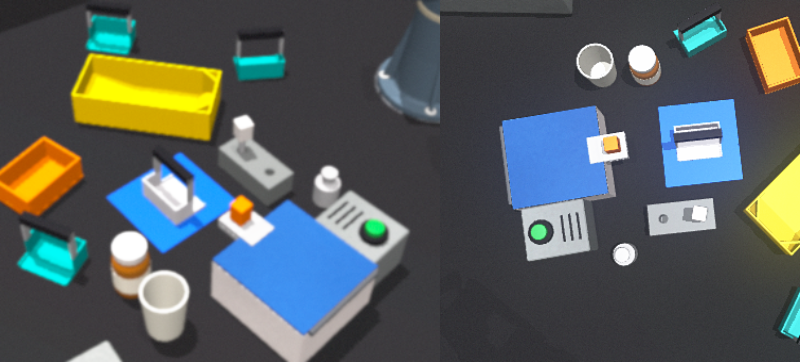

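The lid is shut, the pin's head rests on the tab, the button is up, the scoop is on the mat, the bin is empty and the other objects are undisturbed. The small red blob at (224,232) in the top view is the pin head's shaded side. Handing in.

```bash
python3 -m jog '[[[0,0,0],[0,0,0],1],[[0,0,0],[0,0,0],1],[[0,0,0],[0,0,0],1]]' && python3 -c "
from rig import bot
print(bot.hand_in())"
```

```text
time_s: 53.7
position: [0.2182, 0.463, 0.2483]
tcp_rot: [[-0.496, 0.868, -0.007], [0.868, 0.496, -0.003], [0.0, -0.008, -1.0]]
force: [0.4, -0.2, 1.3]
opening: 0.006
the job is handed in; nothing more can be done
None
```

I handed the job in at about 54 s with every step done. All five balls went from the bin into the box with the scoop, in loads of four and one. I put the scoop back on the mat before closing the lid, because the gripper had to be free.

**Last checks**
- **Balls:** before the lid closed, the top view showed five in the box. Neither final picture shows a ball in the bin or on the bench.
- **Lid:** under a 26 N press the fingertips stopped at z 96.6 mm, against 96.5 mm expected for a closed lid.
- **Lock pin:** it met contact at the calculated seated height, and the head's outline in the image matches the seated position.
- **Start button:** on backing off I felt about 6 mm of spring travel, from 4.7 N down to 0, so it went home and has sprung back.
- **Scoop and the rest:** the scoop stands level on the mat. The white-headed pin and the loose objects look undisturbed.

**What went wrong or disagreed**
- **First scoop grasp:** it closed on nothing because I lifted before the slow fingers had shut. The scoop had not moved, and the second try held.
- **Button press:** I overshot to about 86 N at the fingertips. That is under the 120 N wrist limit. It is over the 40 N limit for the arm or gripper body, though only the fingertips should have been touching.
- **Hole position:** the two cameras disagreed by about 3 mm. I corrected for that using the pin's own image, and the pin went in without force.

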